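# Pack a taper slide up to the dial gauge

## Robot

A 6-joint arm with a two-finger parallel gripper is mounted at the origin on a cart in front of the work surface, level with it; the furniture and walls round the work are solid. World frame = base frame: x ahead of the robot, y to its left, z up, the work surface at z = 0. Lengths are in m, angles in rad, forces in N, time in s.
With the tool pointing down it reaches from about 0.35 to 0.775 m from the base axis. Payload 7.3 kg.
Tool frame: the origin (TCP) lies at the very end of the fingers, on their centre line; the grasp point (between the pads) lies 19 mm behind it (robot.tcp_to_grasp is the distance from the TCP to the grasp point, in m); z points along the fingers, y is the direction in which the jaws open and shut (so a half turn about z gives the same grasp; the last joint's range is limited). The gripper opens to 92 mm and grips with 3 to 60 N. Pads are 19 mm wide; open, the fingers measure 130 mm over their backs; the gripper's body (75 mm by 190 mm) begins 47 mm behind the grasp point.
Start: joints at [1.201, 0.342, 1.524, -0, 1.275, -0.146], TCP at [0.116, 0.512, 0.227] pointing down, gripper open.
Joint ranges: [-2.53, 2.53], [-0.77, 2.02], [0.04, 2.7], [-1, 4.14], [0.28, 2.66], [-3.11, 3.11]. Speed limits (rad/s): [2.57, 2.57, 3.14, 3.14, 3.14, 3.14].

## Interface

Orientations are given as [roll, pitch, yaw] about the fixed x, y, z axes, in that order (R = Rz(yaw) Ry(pitch) Rx(roll)).
In Python, from cell import robot gives the robot as it stands.
- The arm moves only by the tool arm_command, never from a script. Its argument "motion" is a list that holds one entry, the list of rows, each a list of 7 numbers: the turn, a rotation vector about the tool's x, y, z in units of 90 degrees (1.0 is 90 degrees), then the shift along the tool's x, y, z in units of 30 cm (1.0 is 30 cm), then the opening, from -1 (shut) to 1 (fully open). In form: [[[wx, wy, wz, tx, ty, tz, grip], ...]]. A call has 1 to 8 rows; each row is the pose to reach, as a shift and turn from the pose commanded when the call began, along the tool's axes at that moment; what a row does not reach only later rows make up. A row lasts 1/10 s, in which the tool goes at most 50 mm and 8.59 degrees, less where a joint would pass 70% of its speed; a pose out of reach is approached as far as the arm can. A call with a number of a shift or a turn outside -1 to 1 is refused whole. A call with a gripper value outside its range is refused whole. The fingers move at their own pace and stop on an object; "grip_force" is the grip in N (left out, the last holds). Time passes only in rows, so rows that repeat a pose let the fingers close. It gives the time, the measured TCP pose, the force and the opening at its end, in the units of the state.
- robot.observe(): the state, without advancing time (a new reading comes with each control period).
- robot.read_camera(name): name is "side" or "top"; returns a dict with "image" (400x640x3 uint8, red, green, blue), "z_map" (400x640 float32, m along the optical axis (not along the pixel's ray), 0 where there is no reading), "fov_y" (degrees; the focal length in pixels is half the picture's height over the tangent of half this angle, whatever the lens; pixels are square), "cx", "cy" (the principal point, pixels), "cam_to_world" (4x4, takes a point from camera to world coordinates). Camera axes: x right, y down, z forward; pixel columns grow to the right and rows downward; lengths in m; the calibration is good to about 2 mm. A picture is of the moment at which its call begins.
- robot.hand_in(): hands the job in, once; it reports no verdict.
The state is a dict: "time": time; "qpos": joint angles; "qvel": joint speeds; "joint_efforts": joint torques, N m; "tool_pos": TCP position; "tool_rot": TCP orientation; "contact_force": force on the tool from outside, world axes, zero at the start; "torque": the same for the moment, N m; "opening": finger opening in m.
Only numpy, scipy, OpenCV 4.12 (cv2) and the standard library are available. Lean on these libraries where they do the work, as an engineer would, in place of code of your own. Each camera call takes 0.05 s, during which the arm holds its last target.

## Task

Bring the packing up to the gauge: lay steel plates from the sloped rack flat on the deck of the carriage, one on another, one plate or two as the gauge's height needs, then push the carriage up its slide by its post until the top plate meets the gauge's plunger and has just lifted it, by about one to two millimetres; stop there, let go and move clear. Never drive the plunger up as far as four millimetres; leave a plate you do not need in the rack, and leave the pine block and the bearing where they lie.

Things in the scene. Friction and masses are not known exactly. Their poses are not given: they have to be found in the camera images.
- station: fixed dark steel base 310 x 100 x 10 mm on 10 mm feet that carries the taper slide and, at its +x end, the upright round mast (14 mm across, 270 mm high, 110 mm ahead of the origin) of the dial gauge. Origin: on the table under its centre. Its x axis points along the slide, uphill in plan, z up
- carriage (a joint): travel of the carriage up the slide in m, measured along the slope: 0 = lowest end, 0.100 = upper stop. The slide runs along the station's +x and rises 1 in 3 (18.4 degrees: 0.949 m forward and 0.316 m up per m of travel). A steady friction of about 8 N holds the carriage wherever it is left; pushing it takes about 10 to 12 N along the slope, loaded with plates, and some 3 to 5 N more once a plate bears on the plunger
- deck (a point): centre of the carriage's level top face, on which plates are stacked: deck 70 mm along x, 28 mm wide (narrower than a plate, so fingers reach past its sides), axes as the station's. At its -x end a 4 mm thick, 22 mm wide backstop (its face 35 mm from this point) stands 10 mm above the deck
- post (a point): on the carriage's upright handle post (12 mm along x, 16 mm along y), 55 mm behind the deck centre (-x) and 19 mm above the deck: grip here across the 16 mm. The post ends 15 mm above this point; a lug lies 31 mm below it. The slide has no sideways play; the carriage can be pulled back down again
- gauge: dial gauge: round housing 48 mm across and 18 mm thick whose face looks to -x, centre 52 mm above the origin, stem below it; held by a level rod and clamp on the mast, at a height that differs each time. Fixed. Origin: where the plunger's tip is at rest, above the slide's centre line; axes as the station's
- tip (a point): lowest point of the gauge's sprung plunger (round end 8 mm across), which points straight down, 76 mm ahead of the deck centre when the carriage is at 0: a plate centred on the deck comes under it after about 49 mm of travel, 15 mm of rise (a stack already too high by then would strike it from the side). It can be lifted 8 mm; it yields at about 6.6 N and 0.6 N more per mm
- rack: fixed plywood rack on a base 100 x 144 mm, sloped at 25 degrees, rising towards its +x. Two ribs run up the slope at y = 0.04 and -0.04 m, each 20 mm wide, 14 mm above the sloped bed, with a 6 mm lip at the lower end; one plate lies on each. Origin: centre of its underside
- plate_0_mid (a point): loose ground steel packing plate, 60 (its x) x 40 (its y) x 10 mm, 0.18 kg; point at its centre. At the start it lies on the sloped rack with its x axis pointing up the slope and its z axis square to the plate's face; grip it across its 40 mm width (on the rib at +y)
- plate_1_mid (a point): loose ground steel packing plate, 60 (its x) x 40 (its y) x 10 mm, 0.18 kg; point at its centre. At the start it lies on the sloped rack with its x axis pointing up the slope and its z axis square to the plate's face; grip it across its 40 mm width (on the rib at -y)
- plate_0: the same plate, origin at the centre of its underside
- plate_1: the same plate, origin at the centre of its underside
- block_mid (a point): bystander: loose pine block 45 x 90 x 30 mm lying on the table; its centre. Leave it alone
- bearing_mid (a point): bystander: loose ball bearing 35 mm across, 11 mm high, lying on the table; its centre. Leave it alone
There are look-alikes about, which are no part of the job. Leave any orange look-alike of the plate_1 alone.

How it is judged:
On the way:
1. a plate lies flat on the carriage's deck, released, before the gauge is touched (((((x of plate_0_mid in the frame of deck between -0.03 and 0.03 m and y of plate_0_mid in the frame of deck between -0.013 and 0.013 m and z of plate_0_mid in the frame of deck between 0.002 and 0.03 m and angle between plate_0_mid's own z axis and vertical below 0.07 rad) and z of plate_0_mid in the frame of deck below 0.008 m) and contact force between the fingers and plate_0 below 0.05 N) or (((x of plate_1_mid in the frame of deck between -0.03 and 0.03 m and y of plate_1_mid in the frame of deck between -0.013 and 0.013 m and z of plate_1_mid in the frame of deck between 0.002 and 0.03 m and angle between plate_1_mid's own z axis and vertical below 0.07 rad) and z of plate_1_mid in the frame of deck below 0.008 m) and contact force between the fingers and plate_1 below 0.05 N)) and z of tip in the frame of gauge below 0.0004 m), for 0.2 s.
At the end, for the whole second after the job is handed in: The plunger is 0.4 to 2.8 mm above rest, lifted by a plate stacked flat (within 4 degrees) on the carriage, one plate on the deck itself; stacked plates' centres within 30 mm along and 13 mm across of the deck's; an unused plate within 20 mm of its start in the rack; all at rest (z of tip in the frame of gauge between 0.0004 and 0.0028 m and (((x of plate_0_mid in the frame of deck between -0.03 and 0.03 m and y of plate_0_mid in the frame of deck between -0.013 and 0.013 m and z of plate_0_mid in the frame of deck between 0.002 and 0.03 m and angle between plate_0_mid's own z axis and vertical below 0.07 rad) and contact force between plate_0 and gauge above 0.5 N) or ((x of plate_1_mid in the frame of deck between -0.03 and 0.03 m and y of plate_1_mid in the frame of deck between -0.013 and 0.013 m and z of plate_1_mid in the frame of deck between 0.002 and 0.03 m and angle between plate_1_mid's own z axis and vertical below 0.07 rad) and contact force between plate_1 and gauge above 0.5 N)) and (((x of plate_0_mid in the frame of deck between -0.03 and 0.03 m and y of plate_0_mid in the frame of deck between -0.013 and 0.013 m and z of plate_0_mid in the frame of deck between 0.002 and 0.03 m and angle between plate_0_mid's own z axis and vertical below 0.07 rad) and z of plate_0_mid in the frame of deck below 0.008 m) or ((x of plate_1_mid in the frame of deck between -0.03 and 0.03 m and y of plate_1_mid in the frame of deck between -0.013 and 0.013 m and z of plate_1_mid in the frame of deck between 0.002 and 0.03 m and angle between plate_1_mid's own z axis and vertical below 0.07 rad) and z of plate_1_mid in the frame of deck below 0.008 m)) and ((x of plate_0_mid in the frame of deck between -0.03 and 0.03 m and y of plate_0_mid in the frame of deck between -0.013 and 0.013 m and z of plate_0_mid in the frame of deck between 0.002 and 0.03 m and angle between plate_0_mid's own z axis and vertical below 0.07 rad) or distance of plate_0_mid from where it was at the start of the episode below 0.02 m) and ((x of plate_1_mid in the frame of deck between -0.03 and 0.03 m and y of plate_1_mid in the frame of deck between -0.013 and 0.013 m and z of plate_1_mid in the frame of deck between 0.002 and 0.03 m and angle between plate_1_mid's own z axis and vertical below 0.07 rad) or distance of plate_1_mid from where it was at the start of the episode below 0.02 m) and linear speed of each of plate_0, plate_1 below 0.01 m/s); the robot touches nothing.
It fails at once if the plunger is driven up 4 mm or more (z of tip in the frame of gauge above 0.004 m).
It fails at once if the pine block is moved more than 30 mm (distance of block_mid from where it was at the start of the episode above 0.03 m).
It fails at once if the bearing is moved more than 30 mm (distance of bearing_mid from where it was at the start of the episode above 0.03 m).
It also fails if it takes over 72 s, if anything falls off the work surface, if the arm or the gripper's body presses on something with over 40 N, if the wrist force passes 120 N, or if a joint passes its speed limit or range.

## Working session

There is one attempt and no reset: what is moved stays moved. The work goes in short steps, Python scripts to look and compute and a tool call to move; the robot and the scene stay as the last step left them, time stands still between calls to the robot, and variables do not carry over. Pictures are saved under pics/ and viewed, and the job is handed in when it is done.

Besides the shell and the picture viewer there is one more tool, called after "Call:" as name(argument=value, ...), one argument or row to a line, values as JSON. arm_command: Moves the arm, as the interface text tells. Its arguments: {"type":"object","properties":{"motion":{"type":"array"},"grip_force":{"type":"number"}},"required":["motion"]}

```bash
ls; mkdir -p pics; cat > h.py <<'E'
import numpy as np, cv2
from cell import robot
from scipy.spatial.transform import Rotation as R
def cam(n):
    c=robot.read_camera(n); c['f']=c['image'].shape[0]/2/np.tan(np.radians(c['fov_y'])/2); c['T']=np.array(c['cam_to_world']); return c
def cloud(c):
    z=c['z_map']; v,u=np.mgrid[:z.shape[0],:z.shape[1]]
    P=np.stack([(u-c['cx'])/c['f']*z,(v-c['cy'])/c['f']*z,z],-1)
    return P@c['T'][:3,:3].T+c['T'][:3,3]
def ray(c,u,v,zp):
    d=c['T'][:3,:3]@np.array([(u-c['cx'])/c['f'],(v-c['cy'])/c['f'],1]); o=c['T'][:3,3]
    return o+d*(zp-o[2])/d[2]
def proj(c,p):
    q=c['T'][:3,:3].T@(np.array(p)-c['T'][:3,3]); return q[:2]/q[2]*c['f']+[c['cx'],c['cy']]
def save(n,im): cv2.imwrite('pics/'+n,im[...,::-1])
E
python3 - <<'E'
from h import *
for n in ('side','top'):
    c=cam(n); save(n+'0.png',c['image']); print(n,c['f'],c['cx'],c['cy'],c['T'].round(3).tolist()); np.savez(n+'0.npz',**{k:c[k] for k in('image','z_map','f','cx','cy','T')})
print(robot.observe())
E
```

```text
pics
side 371.9405994699205 319.50021995514305 196.78362514901139 [[0.909, -0.138, 0.394, 0.022], [-0.417, -0.338, 0.844, -0.982], [0.016, -0.931, -0.364, 0.528], [0.0, 0.0, 0.0, 1.0]]
top 367.40932335391483 324.19963414061374 197.77076451786536 [[0.019, -0.996, 0.084, 0.39], [-1.0, -0.019, -0.008, -0.012], [0.009, -0.084, -0.996, 0.983], [0.0, 0.0, 0.0, 1.0]]
{'time': 0.1, 'qpos': array([ 1.20100125e+00,  3.42628079e-01,  1.52488235e+00, -2.05540965e-06,
        1.27539152e+00, -1.45999089e-01]), 'qvel': array([ 0.00044973, -0.00146673, -0.00089637,  0.0001871 , -0.00037695,
       -0.00046535]), 'joint_efforts': array([ 1.20175853e-03, -4.32002699e+01, -2.44698268e+01,  7.17790006e-02,
        5.25071018e-02, -6.78706942e-05]), 'tool_pos': array([0.11636787, 0.51158958, 0.22614108]), 'tool_rot': array([-3.14029700e+00, -1.88533030e-04,  2.91779714e+00]), 'contact_force': array([ 0.46941739, -0.94112842, -0.37171822]), 'torque': array([0.04700605, 0.01031196, 0.02249407]), 'opening': 0.09163415472550612}
```

View pics/side0.png

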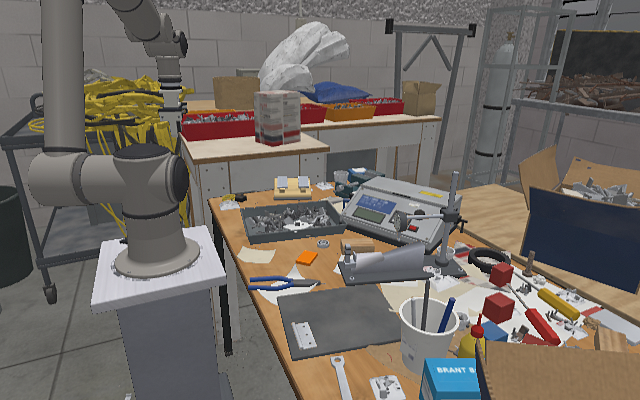

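View pics/top0.png

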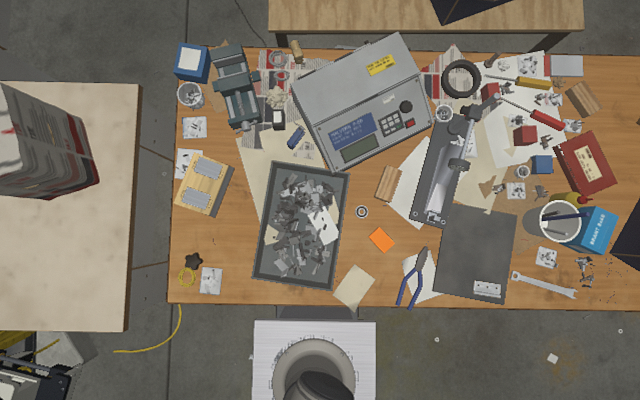

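The top view shows the rack at about (205,183) with two grey plates at (208,167) and (200,199). The orange look-alike lies on the table at (382,239). The station runs from about (428,222) to (447,110), the bearing is at (361,211) and the pine block at (388,183). The plates I could take are the two on the rack; the orange one is excluded. Next come the close crops.

```bash
python3 - <<'E'
from h import *
t=np.load('top0.npz')['image']; s=np.load('side0.npz')['image']
z=lambda i,a,b,c,d,k:cv2.resize(i[c:d,a:b],None,fx=k,fy=k,interpolation=cv2.INTER_CUBIC)
save('c1.png',z(t,165,245,145,225,7)); save('c2.png',z(t,390,510,85,235,4)); save('c3.png',z(s,330,480,160,290,5)); save('c4.png',z(s,265,320,165,205,10))
E
```

```text
(no output)
```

View pics/c1.png

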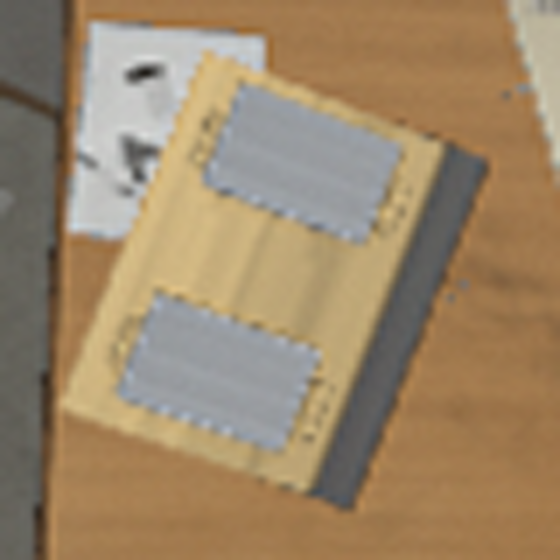

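View pics/c2.png

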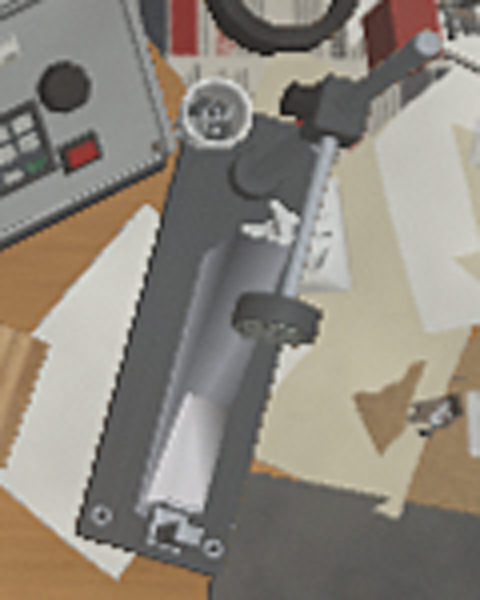

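View pics/c3.png

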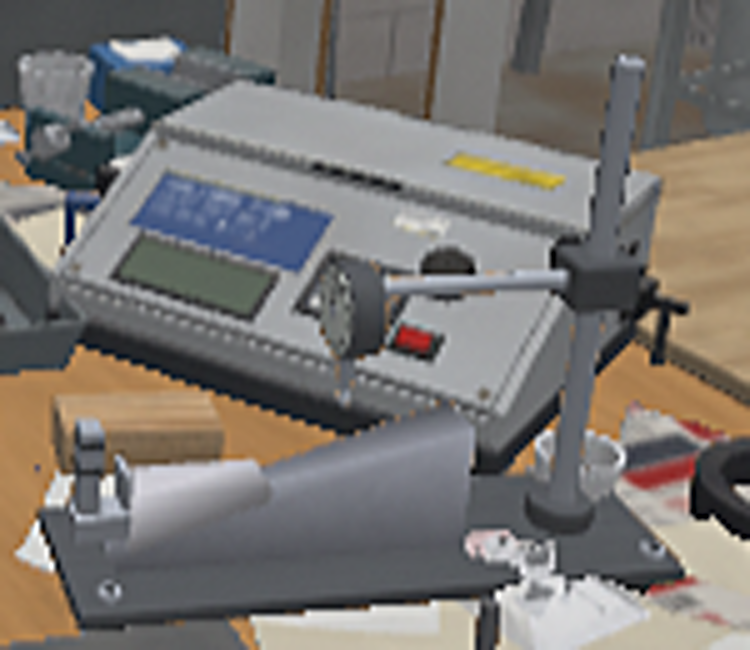

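View pics/c4.png

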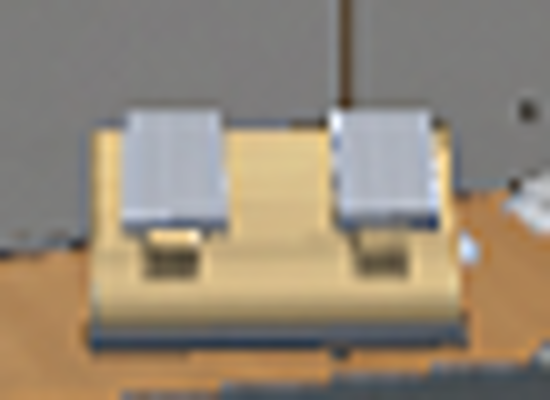

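```bash
python3 - <<'E'
from h import *
c=dict(np.load('top0.npz')); P=cloud(c); im=c['image']
hsv=cv2.cvtColor(im,cv2.COLOR_RGB2HSV)
m=np.zeros(im.shape[:2],bool); m[150:215,175:232]=1
g=m&(hsv[...,1]<60)&(hsv[...,2]>110)&(P[...,2]>0.015)
n,l,st,ce=cv2.connectedComponentsWithStats(g.astype(np.uint8))
for i in range(1,n):
    if st[i,4]<100: continue
    k=cv2.erode((l==i).astype(np.uint8),np.ones((3,3)))>0
    p=P[k]; A=np.c_[p[:,:2],np.ones(len(p))]; co=np.linalg.lstsq(A,p[:,2],rcond=None)[0]
    nrm=np.array([-co[0],-co[1],1]); nrm/=np.linalg.norm(nrm)
    print(st[i],ce[i],'depth mean',p.mean(0),'tilt',np.degrees(np.arccos(nrm[2])),'res',(A@co-p[:,2]).std(), 'upaz',np.degrees(np.arctan2(co[1],co[0])))
    r=cv2.minAreaRect(cv2.findContours((l==i).astype(np.uint8),0,2)[0][0]); print(r)
    o=c['T'][:3,3]
    cc=[]
    for q in cv2.boxPoints(r):
        d=c['T'][:3,:3]@np.array([(q[0]-c['cx'])/c['f'],(q[1]-c['cy'])/c['f'],1])
        t=(co[2]+co[0]*o[0]+co[1]*o[1]-o[2])/(d[2]-co[0]*d[0]-co[1]*d[1]); cc.append(o+t*d)
    cc=np.array(cc); print(cc.round(4),cc.mean(0)); e=np.diff(cc,axis=0); print(np.linalg.norm(e,axis=1),np.degrees(np.arctan2(e[:,1],e[:,0])))
for u,v in [(245-10,183),(200,183),(178,200),(220,165),(225,195)]: print((u,v),P[v,u])
c=dict(np.load('side0.npz')); P=cloud(c)
for u,v in [(282,182),(303,182),(282,176),(282,187),(303,176),(303,187),(292,180),(292,195)]: print((u,v),P[v,u].round(4))
E
```

```text
[194 157  28  23 404] [207.59653465 167.94059406] depth mean [0.53674721 0.27657146 0.06389242] tilt 59.33066079456019 res 0.036987234927889225 upaz -130.7411830355681
((207.5410919189453, 167.89039611816406), (25.280887603759766, 16.034637451171875), 20.556047439575195)
[[ 0.543   0.3477 -0.034 ]
 [ 0.6018  0.3625 -0.1174]
 [ 0.5319  0.2185  0.1434]
 [ 0.4906  0.2159  0.1922]] [0.54183694 0.28614864 0.04605518]
[0.10313682 0.3060641  0.06397784] [  14.09230327 -115.87756733 -176.40525255]
[182 187  29  23 411] [195.6107056  197.83211679] depth mean [0.46076255 0.3042045  0.06076321] tilt 25.145931504796025 res 0.001938038202805679 upaz 72.91519149363015
((195.6769256591797, 197.91539001464844), (25.738086700439453, 16.141775131225586), 19.440034866333008)
[[0.4507 0.3358 0.0735]
 [0.4888 0.3244 0.0737]
 [0.4709 0.2713 0.0474]
 [0.4318 0.2832 0.0474]] [0.46054602 0.30366242 0.06049012]
[0.03975793 0.06183792 0.04084142] [ -16.65965772 -108.62996692  163.06277692]
(235, 183) [ 0.50803715  0.22237501 -0.00417716]
(200, 183) [0.50103121 0.30203079 0.03944237]
(178, 200) [0.4550547  0.35084584 0.05328775]
(220, 165) [0.54737324 0.2499962  0.04877518]
(225, 195) [ 0.47492625  0.24769726 -0.00319386]
(282, 182) [0.4607 0.3004 0.0592]
(303, 182) [0.5378 0.2767 0.0568]
(282, 176) [0.472  0.3319 0.0724]
(282, 187) [0.4518 0.2757 0.0483]
(303, 176) [0.5473 0.2997 0.073 ]
(303, 187) [0.5293 0.2559 0.0444]
(292, 180) [0.5101 0.3233 0.0538]
(292, 195) [0.4867 0.2625 0.0156]
```

```bash
python3 - <<'E'
from h import *
def fit(P,c,g):
    k=cv2.erode(g.astype(np.uint8),np.ones((3,3)))>0
    p=P[k]
    for _ in range(6):
        A=np.c_[p[:,:2],np.ones(len(p))]; co=np.linalg.lstsq(A,p[:,2],rcond=None)[0]; r=np.abs(A@co-p[:,2]); p=p[r<max(.003,1.0*r.std())] if r.max()>.006 else p
    n=np.array([-co[0],-co[1],1]);n/=np.linalg.norm(n)
    r=cv2.minAreaRect(cv2.findContours(g.astype(np.uint8),0,2)[0][0]); o=c['T'][:3,3]; cc=[]
    for q in cv2.boxPoints(r):
        d=c['T'][:3,:3]@np.array([(q[0]-c['cx'])/c['f'],(q[1]-c['cy'])/c['f'],1])
        t=(co[2]+co[0]*o[0]+co[1]*o[1]-o[2])/(d[2]-co[0]*d[0]-co[1]*d[1]); cc.append(o+t*d)
    cc=np.array(cc);e=np.diff(cc,axis=0)
    print('tilt',np.degrees(np.arccos(n[2])),'up',np.degrees(np.arctan2(co[1],co[0])),'N',len(p),'c',cc.mean(0).round(4),'p',p.mean(0).round(4),'len',np.linalg.norm(e,axis=1).round(4),'az',np.degrees(np.arctan2(e[:,1],e[:,0])).round(1))
for nm,boxes in (('top',[(188,225,152,183),(178,214,183,214)]),('side',[(297,312,172,193),(274,291,172,193)])):
    c=dict(np.load(nm+'0.npz')); P=cloud(c); hsv=cv2.cvtColor(c['image'],cv2.COLOR_RGB2HSV)
    for a,b,d,e in boxes:
        m=np.zeros(hsv.shape[:2],bool); m[d:e,a:b]=1
        g=m&(hsv[...,1]<60)&(hsv[...,2]>(110 if nm=='top' else 140))&(P[...,2]>0.015)&(P[...,2]<.1)
        n,l,st,ce=cv2.connectedComponentsWithStats(g.astype(np.uint8)); i=1+np.argmax(st[1:,4]); print(nm,st[i],ce[i]); fit(P,c,l==i)
c=dict(np.load('top0.npz')); P=cloud(c)
print('table', [P[v,u].round(4).tolist() for u,v in [(240,240),(330,290),(370,170),(400,240),(345,285)]])
print('dark base')
for u,v in [(415,205),(420,190),(430,160),(450,210),(448,205), (437,120),(440,200),(436,205),(444,190),(433,217),(437,215),(452,129),(460,165)]: print((u,v),P[v,u].round(4))
c=dict(np.load('side0.npz')); P=cloud(c)
print('side')
for u,v in [(348,248),(347,255),(366,256),(375,258),(354,257),(380,254),(400,222),(399,238),(398,236),(400,240),(404,222),(345,275),(360,280),(410,278),(415,253),(440,265),(455,175),(450,215)]: print((u,v),P[v,u].round(4))
E
```

```text
top [194 157  28  23 403] [207.57320099 167.9280397 ]
tilt 25.268053936235333 up 70.68903515849516 N 299 c [0.5372 0.2773 0.0608] p [0.5374 0.2779 0.0611] len [0.04   0.0612 0.0411] az [ -18.  -107.7  161.8]
top [182 187  29  23 411] [195.6107056  197.83211679]
tilt 24.817513254694774 up 73.74085591273007 N 282 c [0.4605 0.3037 0.0605] p [0.4605 0.3042 0.0608] len [0.0398 0.0618 0.0408] az [ -16.5 -108.6  163.2]
side [298 176  11  11 111] [302.82882883 180.75675676]
tilt 23.472186274517764 up 71.90160070820642 N 68 c [0.5377 0.2763 0.0613] p [0.5379 0.2783 0.0622] len [0.0391 0.0573 0.038 ] az [ -19.7 -112.9  160.1]
side [277 176  11  11 119] [281.91596639 181.07563025]
tilt 24.488910582819692 up 66.99912659063119 N 66 c [0.462  0.304  0.0622] p [0.4622 0.3043 0.0624] len [0.0388 0.0558 0.0378] az [ -22.5 -110.4  157.4]
table [[0.3556, 0.2025, -0.001], [0.235, -0.0379, 0.0347], [0.5506, -0.1419, -0.003], [0.3633, -0.2236, -0.0026], [0.2432, -0.078, 0.002]]
dark base
(415, 205) [ 0.4562 -0.2581  0.0203]
(420, 190) [ 0.4963 -0.2718  0.0187]
(430, 160) [ 0.577  -0.2985  0.0197]
(450, 21
[... 332 characters left out ...]
65) [ 0.5375 -0.3206  0.1715]
side
(348, 248) [ 0.4189 -0.2982  0.0895]
(347, 255) [ 0.4184 -0.2959  0.0692]
(366, 256) [ 0.4653 -0.3078  0.0621]
(375, 258) [ 0.4834 -0.3206  0.0592]
(354, 257) [ 0.4353 -0.3011  0.0626]
(380, 254) [ 0.5037 -0.3115  0.0609]
(400, 222) [ 0.5325 -0.3398  0.1558]
(399, 238) [ 0.5455 -0.326   0.1041]
(398, 236) [ 0.5415 -0.3264  0.1106]
(400, 240) [ 0.6324 -0.2226  0.0299]
(404, 222) [ 0.5389 -0.3464  0.1575]
(345, 275) [ 0.4092 -0.307   0.0215]
(360, 280) [ 0.4317 -0.3405  0.022 ]
(410, 278) [ 0.55   -0.3779  0.0193]
(415, 253) [ 0.5772 -0.3537  0.0696]
(440, 265) [ 0.6499 -0.369   0.0264]
(455, 175) [ 0.6579 -0.3643  0.2646]
(450, 215) [ 0.6543 -0.3717  0.1662]
```

```bash
python3 - <<'E'
from h import *
c=dict(np.load('top0.npz')); P=cloud(c); im=c['image'];hsv=cv2.cvtColor(im,cv2.COLOR_RGB2HSV)
m=np.zeros(hsv.shape[:2],bool); m[95:240,395:480]=1
g=m&(np.abs(P[...,2]-.019)<.006)&(hsv[...,2]<110)
pts=P[g]; r=cv2.minAreaRect((pts[:,:2]).astype(np.float32)); print('base rect raw',r)
# side edges: left edge of dark base in top view per row (base colour)
L=[]
for v in range(125,215,5):
    row=np.where(g[v])[0]; L.append((v,row.min(),row.max()))
print(L)
lp=np.array([ray(c,a-.5,v,.02)[:2] for v,a,b in L if v>=125]); rp=np.array([ray(c,b+.5,v,.02)[:2] for v,a,b in L if v>=140])
for q in (lp,rp):
    f=cv2.fitLine(q.astype(np.float32),cv2.DIST_HUBER,0,.01,.01).ravel(); print('az',np.degrees(np.arctan2(f[1],f[0])),f)
big=cv2.resize(im[95:240,395:480],None,fx=5,fy=5,interpolation=0); gg=cv2.resize(g[95:240,395:480].astype(np.uint8),None,fx=5,fy=5,interpolation=0); big[gg>0,0]=255
save('c5.png',cv2.resize(big,None,fx=.8,fy=.8))
E
```

```text
base rect raw ((0.5758193731307983, -0.31226783990859985), (0.36042362451553345, 0.20537729561328888), 2.2141292095184326)
[(125, np.int64(430), np.int64(468)), (130, np.int64(424), np.int64(466)), (135, np.int64(412), np.int64(465)), (140, np.int64(404), np.int64(455)), (145, np.int64(429), np.int64(445)), (150, np.int64(428), np.int64(439)), (155, np.int64(426), np.int64(460)), (160, np.int64(425), np.int64(437)), (165, np.int64(423), np.int64(435)), (170, np.int64(422), np.int64(456)), (175, np.int64(421), np.int64(458)), (180, np.int64(419), np.int64(457)), (185, np.int64(418), np.int64(455)), (190, np.int64(416), np.int64(454)), (195, np.int64(415), np.int64(453)), (200, np.int64(413), np.int64(452)), (205, np.int64(412), np.int64(451)), (210, np.int64(411), np.int64(450))]
az -12.165484 [ 0.977543   -0.21073596  0.5648619  -0.27632752]
az -0.5092545 [ 0.9999605  -0.00888805  0.53021383 -0.3605796 ]
```

View pics/c5.png

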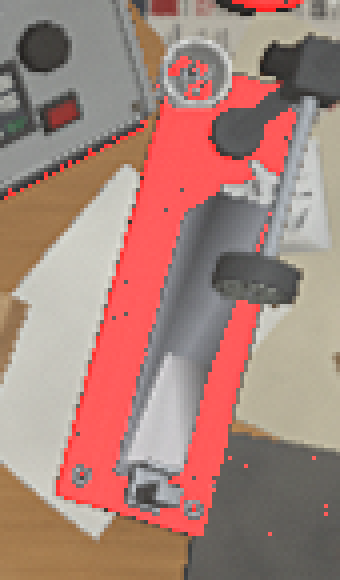

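```bash
cat >> h.py <<'E'
E
python3 - <<'E'
from h import *
c=dict(np.load('top0.npz')); P=cloud(c)
L=[(145,429,0),(150,428,0),(155,426,0),(160,425,0),(165,423,0),(170,422,456),(175,421,458),(180,419,457),(185,418,455),(190,416,454),(195,415,453),(200,413,452),(205,412,451),(210,411,450)]
lp=np.array([ray(c,a-.5,v,.02)[:2] for v,a,b in L]); rp=np.array([ray(c,b+.5,v,.02)[:2] for v,a,b in L[6:]])
fs=[]
for q in (lp,rp):
    f=cv2.fitLine(q.astype(np.float32),cv2.DIST_HUBER,0,.001,.001).ravel(); fs.append(f); print('az',np.degrees(np.arctan2(f[1],f[0])),f)
for u,v in [(409.3,218.8),(446,228.8)]: print(ray(c,u-.5,v-.5,.02))
# mast: side and top views
s=dict(np.load('side0.npz')); PS=cloud(s)
hs=PS[165:260,435:475].reshape(-1,3); k=(hs[:,2]>.04)&(hs[:,0]>.62)&(hs[:,0]<.7)&(hs[:,1]<-.33)&(hs[:,1]>-.39)
q=hs[k]
for z0 in np.arange(.04,.28,.02):
    a=q[(abs(q[:,2]-z0)<.01)]; 
    if len(a): print(z0.round(2),len(a),np.median(a,0).round(4))
# deck points (bright, z 0.05..0.07)
d=np.zeros(P.shape[:2],bool); d[175:225,420:455]=1
hsv=cv2.cvtColor(c['image'],cv2.COLOR_RGB2HSV)
k=d&(hsv[...,2]>170)&(P[...,2]>.05); print('deck',k.sum(),P[k].mean(0),np.median(P[k],0)); r=cv2.minAreaRect(P[k][:,:2].astype(np.float32)); print(r)
E
```

```text
az -15.788469 [ 0.96227276 -0.27208662  0.53110397 -0.27035597]
az -13.405772 [ 0.9727525  -0.23184592  0.49139458 -0.36216238]
[ 0.42095069 -0.24179281  0.02      ]
[ 0.39659916 -0.33810787  0.02      ]
0.04 19 [ 0.66   -0.3616  0.0452]
0.06 43 [ 0.6595 -0.3623  0.0589]
0.08 42 [ 0.6593 -0.3621  0.0797]
0.1 42 [ 0.6595 -0.3623  0.0998]
0.12 46 [ 0.6593 -0.3618  0.1208]
0.14 42 [ 0.6597 -0.3633  0.1401]
0.16 169 [ 0.6509 -0.3681  0.1613]
0.18 88 [ 0.6596 -0.3628  0.1726]
0.2 49 [ 0.66   -0.3625  0.1993]
0.22 50 [ 0.6594 -0.3624  0.2197]
0.24 51 [ 0.6599 -0.3624  0.2399]
0.26 52 [ 0.6593 -0.3626  0.261 ]
deck 261 [ 0.46430568 -0.3006413   0.06143442] [ 0.46232688 -0.30136519  0.05973671]
((0.46079573035240173, -0.30280590057373047), (0.02790197916328907, 0.09628031402826309), 73.41127014160156)
```

```bash
cat >> h.py <<'E'
AZ=np.radians(-14.8); ex=np.array([np.cos(AZ),np.sin(AZ)]); ey=np.array([-ex[1],ex[0]])
O=np.array([.6635,-.3573])-.11*ex
def st(p):
    p=np.asarray(p); d=p[...,:2]-O; return np.stack([d@ex,d@ey,p[...,2]],-1)
E
python3 - <<'E'
from h import *
np.set_printoptions(linewidth=200,suppress=True)
for nm,box in (('top',(165,228,418,460)),('side',(240,275,338,400))):
    c=dict(np.load(nm+'0.npz')); Q=st(cloud(c)); a,b,d,e=box; V=c['image'].max(-1)
    q=Q[a:b,d:e].reshape(-1,3); v=V[a:b,d:e].ravel()
    k=(abs(q[:,1])<.013)&(q[:,2]>.03)
    print(nm)
    for x in np.arange(-.16,.0,.004):
        w=q[k&(abs(q[:,0]-x)<.002)]
        if len(w): print(x.round(3),len(w),'z',w[:,2].min().round(4),np.median(w[:,2]).round(4),w[:,2].max().round(4))
    kk=(q[:,2]>.055)&(q[:,2]<.066)&(q[:,0]>-.12)&(q[:,0]<-.065); print('y range deck',np.percentile(q[kk,1],[0,2,50,98,100]).round(4), q[kk,2].mean())
    kk=(q[:,2]>.075)&(q[:,0]<-.1); print('post',q[kk].min(0),q[kk].max(0),kk.sum())
E
```

```text
top
-0.148 27 z 0.0367 0.0521 0.094
-0.144 26 z 0.0393 0.0853 0.0964
-0.14 23 z 0.0349 0.0899 0.0964
-0.136 16 z 0.0395 0.0804 0.094
-0.132 8 z 0.0454 0.047 0.0503
-0.128 15 z 0.0353 0.0475 0.05
-0.124 28 z 0.0399 0.0634 0.0714
-0.12 13 z 0.04 0.0595 0.0716
-0.116 17 z 0.0579 0.0597 0.0608
-0.112 15 z 0.0558 0.0598 0.0626
-0.108 17 z 0.0562 0.0596 0.0623
-0.104 17 z 0.0566 0.0601 0.0635
-0.1 14 z 0.0565 0.0599 0.0621
-0.096 16 z 0.0566 0.0592 0.0612
-0.092 18 z 0.057 0.0602 0.0619
-0.088 16 z 0.0557 0.0594 0.0622
-0.084 16 z 0.0568 0.0602 0.0635
-0.08 17 z 0.058 0.0596 0.0611
-0.076 16 z 0.0491 0.0592 0.0623
-0.072 17 z 0.0562 0.0594 0.0636
-0.068 17 z 0.0484 0.0592 0.0648
-0.064 15 z 0.057 0.0601 0.061
-0.06 18 z 0.0575 0.0593 0.0611
-0.056 16 z 0.0566 0.0601 0.065
-0.052 12 z 0.0548 0.0593 0.0617
-0.048 15 z 0.0515 0.0531 0.0558
-0.044 17 z 0.0505 0.0537 0.0574
-0.04 16 z 0.054 0.0555 0.0577
-0.036 16 z 0.0543 0.0567 0.0581
-0.032 17 z 0.0556 0.0584 0.0621
-0.028 16 z 0.0574 0.0591 0.0631
-0.024 54 z 0.0575 0.136 0.1707
-0.02 20 z 0.059 0.0622 0.1712
-0.016 20 z 0.0585 0.0636 0.099
[... 890 characters left out ...]
 0.0484 0.0599 0.0628
-0.068 13 z 0.0443 0.0609 0.0627
-0.064 12 z 0.0334 0.0611 0.0631
-0.06 14 z 0.0336 0.0593 0.0628
-0.056 15 z 0.0363 0.0602 0.0618
-0.052 8 z 0.0524 0.061 0.0623
-0.048 8 z 0.0357 0.0542 0.0574
-0.044 12 z 0.0379 0.0562 0.0577
-0.04 10 z 0.0557 0.0574 0.0584
-0.036 14 z 0.0429 0.0588 0.0601
-0.032 8 z 0.0481 0.0598 0.0605
-0.028 11 z 0.0589 0.0603 0.0641
-0.024 12 z 0.0598 0.0618 0.0643
-0.02 10 z 0.0443 0.0641 0.0655
-0.016 14 z 0.0326 0.0645 0.1011
-0.012 12 z 0.0648 0.0662 0.1001
-0.008 6 z 0.0661 0.0671 0.0697
y range deck [-0.0151 -0.0143 -0.0031  0.0163  0.018 ] 0.06069522305254524
post [-0.35046273 -0.76742656  0.07539674] [-0.13540557  0.00910822  0.52825661] 69
```

```bash
python3 - <<'E'
from h import *
np.set_printoptions(linewidth=220,suppress=True)
c=dict(np.load('side0.npz')); Q=st(cloud(c))
for z in (.09,.095,.1,.105,.11,.15): 
    w=O+ex*-.010; print(z,proj(c,[w[0],w[1],z]))
for v in range(228,246): print(v,[(u,tuple((Q[v,u]*1000).round().astype(int)),c['image'][v,u].tolist()) for u in range(396,403)])
im=c['image'][205:250,380:425]; save('c6.png',cv2.resize(im,None,fx=12,fy=12,interpolation=0))
k=(abs(Q[...,0]+.02)<.02)&(abs(Q[...,1])<.03)&(Q[...,2]>.11)&(Q[...,2]<.25); k[:,:380]=0;k[:,430:]=0; k[:200]=0
print('housing side',Q[k].min(0),Q[k].max(0)); 
kk=k&(Q[...,2]>.122); vv,uu=np.where(kk); print(vv.min(),vv.max(),uu.min(),uu.max())
t=dict(np.load('top0.npz')); QT=st(cloud(t)); k=(abs(QT[...,0]+.02)<.02)&(abs(QT[...,1])<.03)&(QT[...,2]>.11)&(QT[...,2]<.25); print('housing top',np.percentile(QT[k],[0,2,50,98,100],axis=0))
E
```

```text
0.09 [399.26158747 243.04405305]
0.095 [399.45272805 241.24849575]
0.1 [399.6446294  239.44579191]
0.105 [399.83729606 237.63589876]
0.11 [400.03073263 235.81877323]
0.15 [401.60650439 221.0161163 ]
228 [(396, (np.int64(-24), np.int64(-3), np.int64(134)), [89, 92, 91]), (397, (np.int64(-22), np.int64(-4), np.int64(134)), [100, 102, 99]), (398, (np.int64(-23), np.int64(-14), np.int64(139)), [68, 69, 68]), (399, (np.int64(-22), np.int64(-17), np.int64(140)), [120, 123, 121]), (400, (np.int64(-22), np.int64(-21), np.int64(142)), [43, 45, 48]), (401, (np.int64(-20), np.int64(-23), np.int64(143)), [50, 50, 54]), (402, (np.int64(-17), np.int64(-22), np.int64(143)), [51, 54, 55])]
229 [(396, (np.int64(-24), np.int64(-4), np.int64(131)), [101, 105, 104]), (397, (np.int64(-24), np.int64(-10), np.int64(135)), [88, 91, 89]), (398, (np.int64(-24), np.int64(-15), np.int64(137)), [111, 115, 113]), (399, (np.int64(-22), np.int64(-18), np.int64(138)), [81, 84, 83]), (400, (np.int64(-22), np.int64(-23), np.int64(141)), [46, 46, 49]), (401, (np.int64(-18), np.int64(-19), np.int64(139)), [50, 51, 54]),
[... 7338 characters left out ...]
p.int64(39), np.int64(124), np.int64(13)), [27, 33, 38]), (398, (np.int64(42), np.int64(124), np.int64(13)), [35, 38, 40]), (399, (np.int64(44), np.int64(121), np.int64(14)), [36, 39, 39]), (400, (np.int64(45), np.int64(117), np.int64(16)), [34, 34, 39]), (401, (np.int64(46), np.int64(114), np.int64(18)), [29, 31, 36]), (402, (np.int64(47), np.int64(108), np.int64(21)), [27, 29, 32])]
housing side [-0.02414532 -0.0256492   0.11059812] [-0.00417971  0.0204932   0.17382671]
212 232 394 407
housing top [[-0.02370781 -0.02357914  0.12662906]
 [-0.02357165 -0.0207386   0.13432827]
 [-0.01823528  0.00312368  0.16373064]
 [-0.00457889  0.02232735  0.17245556]
 [-0.00000366  0.02306457  0.17329401]]
```

View pics/c6.png

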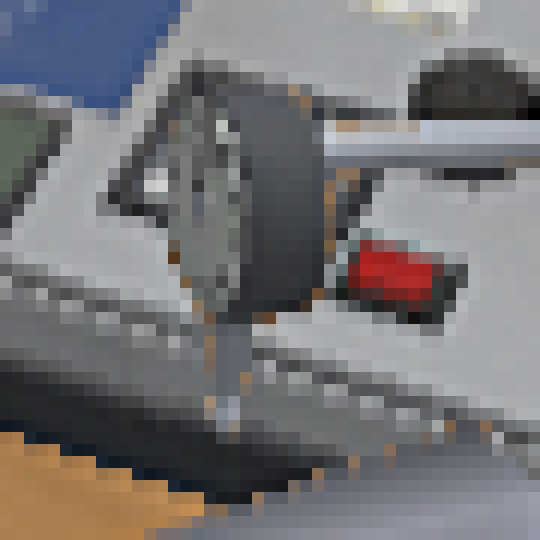

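The side crop puts the plunger tip at about pixel (398.5,240.7), so z is about 0.097. The housing top at 0.173, less 76 mm, gives the same height. The deck is at z of about 0.060, so the gap is about 37 mm. One plate then needs about 27 mm of rise, or about 84 mm of travel, so **one plate** is right; two would touch right at the plate's edge. I'll take plate_0, which is grey and lies on the rack's +y rib, at top-view pixel (196,198). The orange plate at (382,239) is flat on the table and is not used.

```bash
cat >> h.py <<'E'
AZR=np.radians(71.5); T25=np.radians(25)
n0=np.array([-np.sin(T25)*np.cos(AZR),-np.sin(T25)*np.sin(AZR),np.cos(T25)]); xp=np.array([np.cos(T25)*np.cos(AZR),np.cos(T25)*np.sin(AZR),np.sin(T25)])
RP=np.stack([xp,np.cross(-n0,xp),-n0],1)
C0=np.array([.4617,.3054,.0567])
def rel(p,Rt):
    o=robot.observe(); R0=R.from_euler('xyz',o['tool_rot']).as_matrix()
    t=R0.T@(np.array(p)-o['tool_pos']); w=R.from_matrix(R0.T@Rt).as_rotvec()
    print('turn',(w/(np.pi/2)).round(4),'shift',(t/.3).round(4),'| mm',(t*1e3).round(1),'deg',np.degrees(w).round(2),'pos',o['tool_pos'].round(4),'rpy',o['tool_rot'].round(4),'F',o['contact_force'].round(1),'op',o['opening'].round(4),'t',round(o['time'],2))
E
python3 - <<'E'
from h import *
rel(C0+n0*.07,RP)
E
```

```text
Traceback (most recent call last):
  File "h.py", line 27, in rel
    print('turn',(w/(np.pi/2)).round(4),'shift',(t/.3).round(4),'| mm',(t*1e3).round(1),'deg',np.degrees(w).round(2),'pos',o['tool_pos'].round(4),'rpy',o['tool_rot'].round(4),'F',o['contact_force'].round(1),'op',o['opening'].round(4),'t',round(o['time'],2))
                                                                                                                                                                                                                    ^^^^^^^^^^^^^^^^^^
AttributeError: 'float' object has no attribute 'round'
```

```bash
sed -i "s/o\['opening'\].round(4)/round(o['opening'],4)/" h.py
python3 - <<'E'
from h import *
rel(C0+n0*.07,RP)
E
```

```text
turn [-0.2323  0.2103  1.0443] shift [-1.2652 -0.5124  0.3538] | mm [-379.6 -153.7  106.1] deg [-20.9   18.92  93.99] pos [0.1164 0.5116 0.2261] rpy [-3.1403e+00 -2.0000e-04  2.9178e+00] F [ 0.5 -0.9 -0.4] op 0.0916 t 0.1
```

Call:
arm_command(
  motion=[
    [[-0.02, 0.018, 0.085, -0.1, -0.04, 0, 0.3], [-0.04, 0.034, 0.17, -0.2, -0.08, 0, 0.3], [-0.06, 0.05, 0.255, -0.3, -0.12, 0, 0.3], [-0.08, 0.068, 0.34, -0.4, -0.16, 0.02, 0.3], [-0.1, 0.085, 0.425, -0.5, -0.2, 0.04, 0.3], [-0.12, 0.1, 0.51, -0.62, -0.25, 0.06, 0.3], [-0.135, 0.12, 0.6, -0.72, -0.29, 0.08, 0.3], [-0.15, 0.135, 0.68, -0.8, -0.33, 0.1, 0.3]],
  ],
)

```text
time: 0.9
tool_pos: [0.33, 0.3609, 0.1964]
tool_rot: [3.05, -0.29, 1.847]
contact_force: [0.3, -0.4, 1.6]
opening: 0.06
```

```bash
python3 - <<'E'
from h import *
rel(C0+n0*.07,RP)
E
```

```text
turn [-0.0792  0.0742  0.3605] shift [-0.4359  0.3025  0.1635] | mm [-130.8   90.7   49. ] deg [-7.13  6.68 32.44] pos [0.33   0.3609 0.1964] rpy [ 3.0504 -0.2895  1.8475] F [ 0.3 -0.4  1.6] op 0.06 t 0.9
```

Call:
arm_command(
  motion=[
    [[-0.015, 0.015, 0.072, -0.087, 0.06, 0.02, 0.3], [-0.03, 0.03, 0.144, -0.174, 0.12, 0.05, 0.3], [-0.047, 0.045, 0.216, -0.26, 0.18, 0.09, 0.3], [-0.063, 0.06, 0.288, -0.348, 0.24, 0.12, 0.3], [-0.079, 0.074, 0.36, -0.436, 0.3, 0.16, 0.3], [-0.079, 0.074, 0.36, -0.436, 0.3, 0.16, 0.3], [-0.079, 0.074, 0.36, -0.436, 0.3, 0.16, 0.3]],
  ],
)

```text
time: 1.6
tool_pos: [0.4504, 0.2784, 0.121]
tool_rot: [-3.141, -0.434, 1.255]
contact_force: [0.3, 0.2, -0.1]
opening: 0.0595
```

```bash
python3 - <<'E'
from h import *
rel(C0+n0*.07,RP)
for n in('top','side'):
    c=cam(n); save(n+'1.png',c['image'])
    a,b,d,e=(150,270,120,240) if n=='top' else (230,350,130,220)
    save(n+'1c.png',cv2.resize(c['image'][d:e,a:b],None,fx=5,fy=5,interpolation=cv2.INTER_CUBIC))
rel(C0-n0*.013,RP)
E
```

```text
turn [-0.0023  0.0014  0.0043] shift [-0.0025  0.0073  0.002 ] | mm [-0.8  2.2  0.6] deg [-0.21  0.12  0.39] pos [0.4504 0.2784 0.121 ] rpy [-3.1411 -0.4342  1.2554] F [ 0.3  0.2 -0.1] op 0.0595 t 1.6
turn [-0.0017  0.0007  0.0058] shift [-0.0062  0.0094  0.2805] | mm [-1.8  2.8 84.1] deg [-0.16  0.06  0.52] pos [0.4502 0.2794 0.122 ] rpy [ 3.1401 -0.4352  1.258 ] F [0.4 0.5 0.5] op 0.0594 t 1.7
```

View pics/top1c.png

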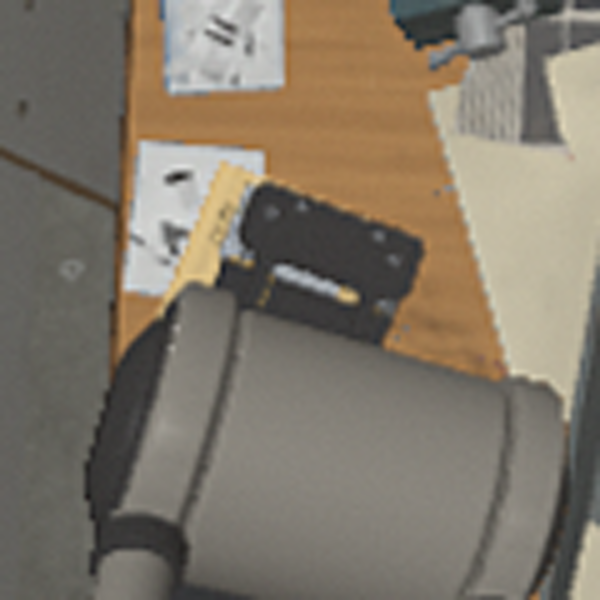

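View pics/side1c.png

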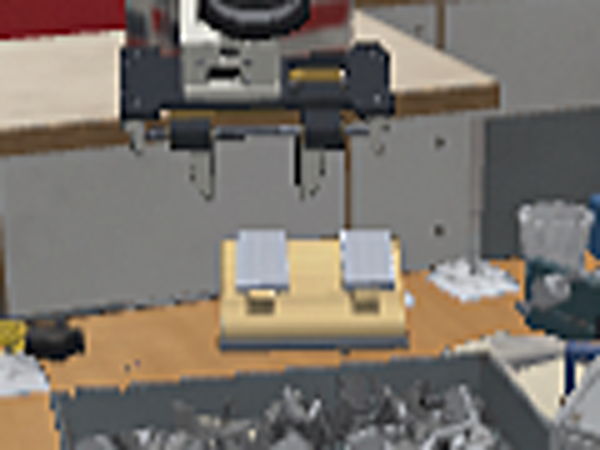

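The side crop shows the open fingers straddling the left plate (plate_0). They are lined up, about 2 mm off across the plate, and I'll correct that on the way down.

Call:
arm_command(
  motion=[
    [[0, 0, 0.005, -0.004, 0.008, 0.05, 0.3], [0, 0, 0.005, -0.004, 0.008, 0.1, 0.3], [0, 0, 0.005, -0.004, 0.008, 0.14, 0.3], [0, 0, 0.005, -0.004, 0.008, 0.18, 0.3], [0, 0, 0.005, -0.004, 0.008, 0.22, 0.3], [0, 0, 0.005, -0.004, 0.008, 0.25, 0.3], [0, 0, 0.005, -0.004, 0.008, 0.275, 0.3], [0, 0, 0.005, -0.004, 0.008, 0.275, 0.3]],
  ],
)

```text
time: 2.5
tool_pos: [0.4632, 0.3103, 0.0453]
tool_rot: [-3.138, -0.434, 1.247]
contact_force: [-0.6, -0.5, -0.3]
opening: 0.0596
```

```bash
python3 - <<'E'
from h import *
rel(C0-n0*.013,RP)
for n in('side',):
    c=cam(n)
    a,b,d,e=(230,350,130,220)
    save(n+'2c.png',cv2.resize(c['image'][d:e,a:b],None,fx=5,fy=5,interpolation=cv2.INTER_CUBIC))
E
```

```text
turn [-0.0022  0.0012 -0.0004] shift [0.0005 0.0006 0.0018] | mm [0.1 0.2 0.5] deg [-0.2   0.11 -0.04] pos [0.4632 0.3103 0.0453] rpy [-3.1379 -0.4345  1.2471] F [-0.6 -0.5 -0.3] op 0.0596 t 2.5
```

View pics/side2c.png

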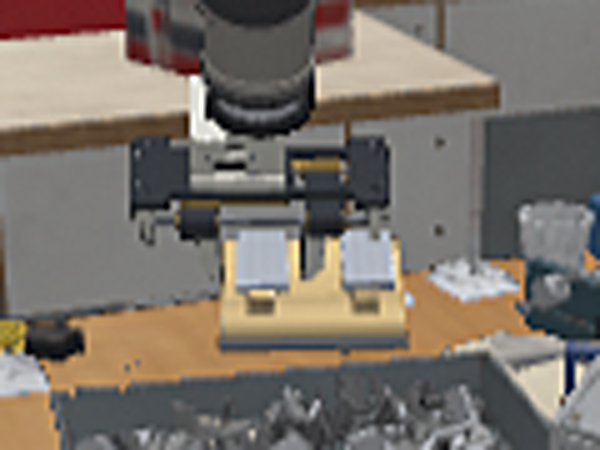

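Call:
arm_command(
  motion=[
    [[0, 0, 0, 0, 0, 0, 0.0], [0, 0, 0, 0, 0, 0, -0.2], [0, 0, 0, 0, 0, 0, -0.3], [0, 0, 0, 0, 0, 0, -0.5], [0, 0, 0, 0, 0, 0, -0.5], [0, 0, 0, 0, 0, 0, -0.5]],
  ],
  grip_force=25,
)

```text
time: 3.15
tool_pos: [0.4637, 0.31, 0.0467]
tool_rot: [-3.14, -0.436, 1.248]
contact_force: [-1.7, -4.4, 5.5]
opening: 0.0399
```

Opening is 40 mm, so the plate is gripped. I'll lift along the normal.

Call:
arm_command(
  motion=[
    [[0, 0, 0, 0, 0, -0.03, -0.5], [0, 0, 0, 0, 0, -0.08, -0.5], [0, 0, 0, 0, 0, -0.15, -0.5], [0, 0, 0, 0, 0, -0.25, -0.5], [0, 0, 0, 0, 0, -0.35, -0.5], [0, 0, 0, 0, 0, -0.42, -0.5], [0, 0, 0, 0, 0, -0.42, -0.5]],
  ],
)

```text
time: 3.85
tool_pos: [0.448, 0.259, 0.1631]
tool_rot: [3.139, -0.437, 1.248]
contact_force: [0.8, -0.2, -2.3]
opening: 0.0395
```

```bash
cat >> h.py <<'E'
def W(x,y,z): q=O+ex*x+ey*y; return np.array([q[0],q[1],z])
def RS(tilt=0):  # tool x along station x, tool z down; tilt leans body to -x
    t=np.radians(tilt); exx=np.array([ex[0],ex[1],0]); z=np.array([0,0,-1.]); 
    tz=np.cos(t)*z+np.sin(t)*exx; tx=np.cos(t)*exx-np.sin(t)*z; return np.stack([tx,np.cross(tz,tx),tz],1)
E
python3 - <<'E'
from h import *
rel(W(-.087,0,.15),RS())
for n in('side','top'):
    c=cam(n)
    save(n+'3.png',c['image'])
E
```

```text
turn [-0.208  -0.2244  0.9423] shift [-1.6157  0.6788 -0.7048] | mm [-484.7  203.6 -211.5] deg [-18.72 -20.19  84.8 ] pos [0.448  0.259  0.1631] rpy [ 3.139  -0.437   1.2484] F [ 0.8 -0.2 -2.3] op 0.0395 t 3.85
```

View pics/side3.png

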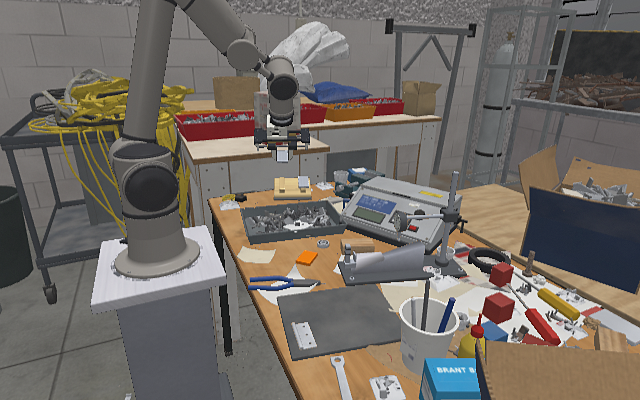

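The side view shows the plate at (283,155) in the gripper, with the other plate still on the rack at (303,183). Next I work out waypoints for the traverse.

```bash
cat >> h.py <<'E'
from scipy.spatial.transform import Slerp
def path(p,Rt,n,fr=1.0,frr=None):
    o=robot.observe(); R0=R.from_euler('xyz',o['tool_rot']).as_matrix(); frr=frr or fr
    sl=Slerp([0,1],R.from_matrix([R0,Rt]))
    for i in range(1,n+1):
        a=i/n; Ri=sl(a*frr).as_matrix(); pi=o['tool_pos']+(np.array(p)-o['tool_pos'])*a*fr
        print(np.r_[R.from_matrix(R0.T@Ri).as_rotvec()/(np.pi/2),R0.T@(pi-o['tool_pos'])/.3].round(3).tolist())
E
python3 - <<'E'
from h import *
path([.44,-.04,.19],RS(),8,1,.6)
E
```

```text
[-0.016, -0.017, 0.071, -0.103, 0.037, -0.062]
[-0.031, -0.033, 0.141, -0.206, 0.074, -0.123]
[-0.047, -0.05, 0.212, -0.309, 0.111, -0.185]
[-0.063, -0.066, 0.283, -0.412, 0.148, -0.246]
[-0.078, -0.083, 0.353, -0.514, 0.184, -0.308]
[-0.094, -0.1, 0.424, -0.617, 0.221, -0.369]
[-0.11, -0.116, 0.495, -0.72, 0.258, -0.431]
[-0.126, -0.133, 0.565, -0.823, 0.295, -0.492]
```

Call:
arm_command(
  motion=[
    [[-0.016, -0.017, 0.07, -0.1, 0.037, -0.062, -0.5], [-0.031, -0.033, 0.14, -0.205, 0.074, -0.123, -0.5], [-0.047, -0.05, 0.21, -0.31, 0.11, -0.185, -0.5], [-0.063, -0.066, 0.28, -0.41, 0.148, -0.246, -0.5], [-0.078, -0.083, 0.35, -0.515, 0.184, -0.308, -0.5], [-0.094, -0.1, 0.425, -0.617, 0.22, -0.37, -0.5], [-0.11, -0.116, 0.495, -0.72, 0.258, -0.43, -0.5], [-0.126, -0.133, 0.565, -0.82, 0.295, -0.49, -0.5]],
  ],
)

```text
time: 4.75
tool_pos: [0.4399, -0.0396, 0.1886]
tool_rot: [-3.056, -0.165, 0.325]
contact_force: [-0.2, 0.1, -2.3]
opening: 0.0395
```

```bash
python3 - <<'E'
from h import *
rel(W(-.087,0,.15),RS())
path(W(-.087,0,.16),RS(),7)
E
```

```text
turn [-0.0837 -0.0863  0.3747] shift [-0.1984  0.8849  0.0214] | mm [-59.5 265.5   6.4] deg [-7.53 -7.77 33.72] pos [ 0.4399 -0.0396  0.1886] rpy [-3.0557 -0.1653  0.3248] F [-0.2  0.1 -2.3] op 0.0395 t 4.75
[-0.012, -0.012, 0.054, -0.028, 0.126, -0.002]
[-0.024, -0.025, 0.107, -0.055, 0.252, -0.003]
[-0.036, -0.037, 0.161, -0.083, 0.378, -0.005]
[-0.048, -0.049, 0.214, -0.11, 0.504, -0.006]
[-0.06, -0.062, 0.268, -0.138, 0.63, -0.008]
[-0.072, -0.074, 0.321, -0.165, 0.756, -0.01]
[-0.084, -0.086, 0.375, -0.193, 0.882, -0.011]
```

Call:
arm_command(
  motion=[
    [[-0.012, -0.012, 0.054, -0.028, 0.126, -0.002, -0.5], [-0.024, -0.025, 0.107, -0.055, 0.25, -0.003, -0.5], [-0.036, -0.037, 0.16, -0.083, 0.38, -0.005, -0.5], [-0.048, -0.05, 0.215, -0.11, 0.505, -0.006, -0.5], [-0.06, -0.062, 0.27, -0.138, 0.63, -0.008, -0.5], [-0.072, -0.074, 0.32, -0.165, 0.756, -0.01, -0.5], [-0.084, -0.086, 0.375, -0.193, 0.882, -0.011, -0.5], [-0.084, -0.086, 0.375, -0.193, 0.882, -0.011, -0.5]],
  ],
)

```text
time: 5.55
tool_pos: [0.4753, -0.309, 0.1584]
tool_rot: [-3.141, -0.002, -0.259]
contact_force: [0.1, 0.2, -2.4]
opening: 0.0396
```

```bash
python3 - <<'E'
from h import *
rel(W(-.087,0,.15),RS())
c=cam('side'); save('side4.png',cv2.resize(c['image'][180:300,330:490],None,fx=5,fy=5,interpolation=cv2.INTER_CUBIC)); 
np.savez('side4.npz',**{k:c[k] for k in('image','z_map','f','cx','cy','T')})
c=cam('top'); save('top4.png',cv2.resize(c['image'][100:240,370:510],None,fx=4,fy=4,interpolation=cv2.INTER_CUBIC)); 
rel(W(-.087,0,.15),RS())
E
```

```text
turn [-0.0001 -0.0012 -0.0004] shift [-0.0089 -0.0046  0.0281] | mm [-2.7 -1.4  8.4] deg [-0.01 -0.1  -0.03] pos [ 0.4753 -0.309   0.1584] rpy [-3.1414e+00 -1.8000e-03 -2.5890e-01] F [ 0.1  0.2 -2.4] op 0.0396 t 5.55
turn [-0.0017 -0.0006  0.0024] shift [-0.0036  0.0067  0.0306] | mm [-1.1  2.   9.2] deg [-0.16 -0.06  0.22] pos [ 0.4746 -0.3053  0.1592] rpy [-3.1389e+00 -1.0000e-03 -2.5460e-01] F [-1.2  0.4 -2.2] op 0.0398 t 5.65
```

View pics/side4.png

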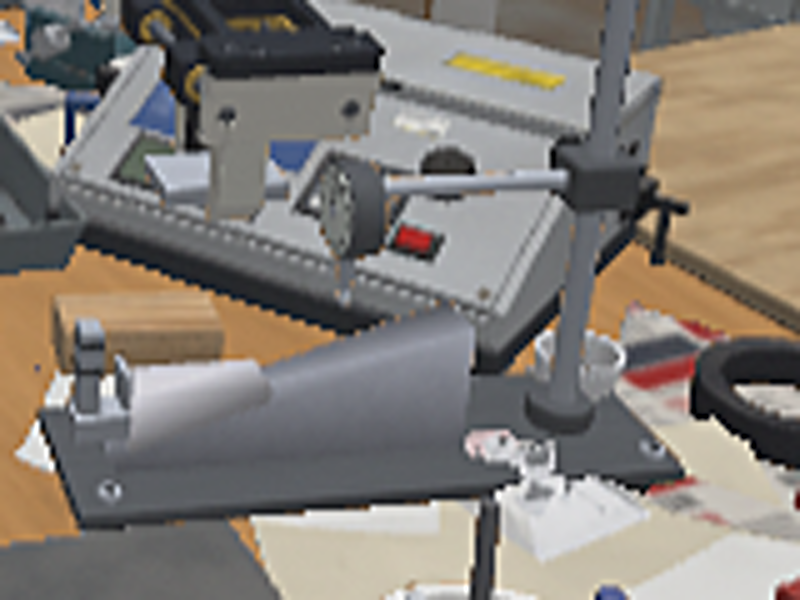

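View pics/top4.png

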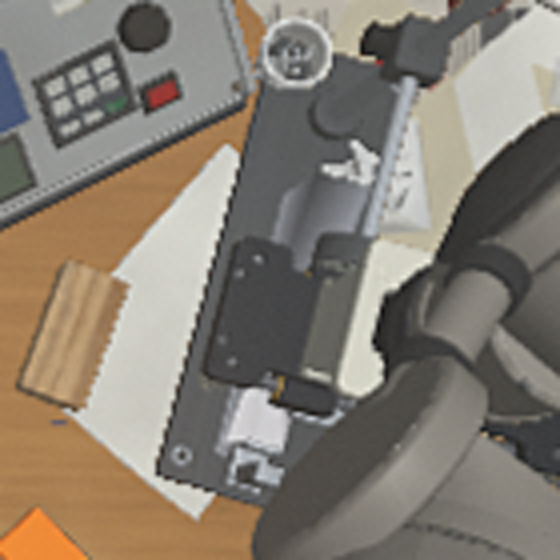

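```bash
python3 - <<'E'
from h import *
np.set_printoptions(suppress=True)
c=cam('side'); Q=st(cloud(c)); im=c['image'].astype(int)
print('pos st',st(robot.observe()['tool_pos']))
k=np.zeros(Q.shape[:2],bool); k[205:232,355:395]=1
k&=(abs(Q[...,1])<.03)&(Q[...,2]>.155)&(Q[...,2]<.19)
vv,uu=np.where(k)
q=Q[k]; print(k.sum())
for x in np.arange(-.13,-.04,.005):
    w=q[abs(q[:,0]-x)<.0025]
    if len(w): print(x.round(3),len(w),'z',w[:,2].min().round(4),w[:,2].max().round(4),'y',w[:,1].min().round(4),w[:,1].max().round(4))
rel(W(-.087,0,.12),RS())
E
```

```text
pos st [-0.08610381  0.00262032  0.15976938]
208
-0.115 27 z 0.1671 0.1768 y -0.0168 0.0206
-0.11 23 z 0.1681 0.1766 y -0.0172 0.0217
-0.105 21 z 0.1684 0.1776 y -0.0187 0.0197
-0.1 24 z 0.1685 0.1771 y -0.017 0.0192
-0.095 42 z 0.1619 0.1893 y -0.0289 0.0261
-0.09 21 z 0.1636 0.1871 y -0.0289 0.0258
-0.085 9 z 0.1624 0.1789 y -0.0274 0.0267
-0.08 4 z 0.1619 0.1672 y -0.0269 -0.0211
-0.075 3 z 0.1611 0.1666 y -0.0264 -0.02
-0.07 2 z 0.1727 0.1749 y -0.0188 -0.0181
-0.065 9 z 0.1684 0.1766 y -0.0162 -0.0052
-0.06 17 z 0.1683 0.1769 y -0.0195 0.0055
-0.055 4 z 0.1714 0.176 y -0.0174 0.0083
turn [-0.0016 -0.0009  0.0029] shift [-0.0032  0.0091  0.1325] | mm [-1.   2.7 39.8] deg [-0.14 -0.08  0.26] pos [ 0.4746 -0.3047  0.1598] rpy [-3.1391 -0.0015 -0.2537] F [ 0.3  0.3 -1.5] op 0.0401 t 5.7
```

Call:
arm_command(
  motion=[
    [[0, 0, 0.002, -0.003, 0.007, 0.06, -0.5], [0, 0, 0.002, -0.003, 0.007, 0.12, -0.5], [0, 0, 0.002, -0.003, 0.007, 0.18, -0.5], [0, 0, 0.002, -0.003, 0.007, 0.23, -0.5], [0, 0, 0.002, -0.003, 0.007, 0.28, -0.5], [0, 0, 0.002, -0.003, 0.007, 0.31, -0.5], [0, 0, 0.002, -0.003, 0.007, 0.325, -0.5], [0, 0, 0.002, -0.003, 0.007, 0.325, -0.5]],
  ],
)

```text
time: 6.5
tool_pos: [0.4739, -0.3072, 0.0638]
tool_rot: [-3.141, -0.004, -0.257]
contact_force: [0.2, 0.1, -2.1]
opening: 0.04
```

```bash
python3 - <<'E'
from h import *
np.set_printoptions(suppress=True)
rel(W(-.087,0,.0525),RS())
c=cam('side'); save('side5.png',cv2.resize(c['image'][200:290,330:430],None,fx=7,fy=7,interpolation=cv2.INTER_CUBIC)); 
rel(W(-.087,0,.0525),RS())
E
```

```text
turn [-0.0004 -0.0024  0.0007] shift [-0.0031  0.0001  0.0377] | mm [-0.9  0.  11.3] deg [-0.04 -0.21  0.07] pos [ 0.4739 -0.3072  0.0638] rpy [-3.141  -0.0038 -0.2572] F [ 0.2  0.1 -2.1] op 0.04 t 6.5
turn [-0.0001 -0.003   0.0006] shift [-0.0043 -0.001   0.0395] | mm [-1.3 -0.3 11.8] deg [-0.01 -0.27  0.05] pos [ 0.4742 -0.3076  0.0644] rpy [-3.1415 -0.0047 -0.2574] F [-1.  -0.  -2.2] op 0.0394 t 6.55
```

View pics/side5.png

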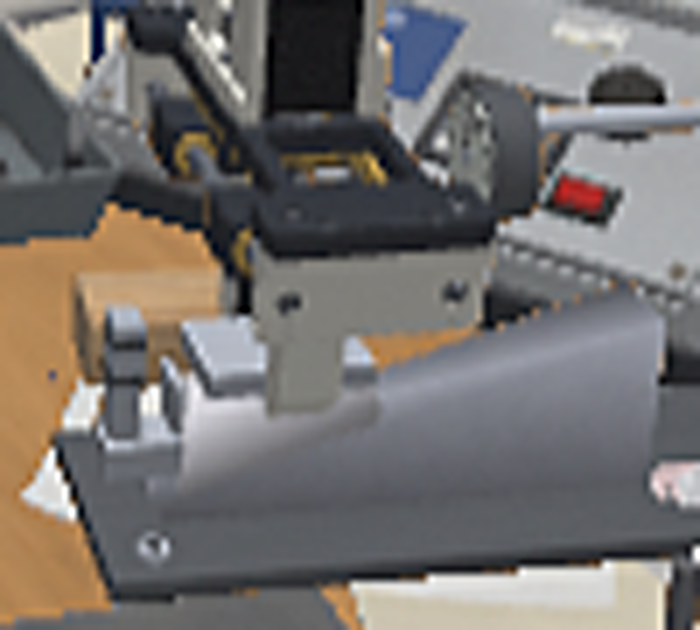

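The side crop shows the plate level just above the deck, behind the near finger at (300,370). There is a small gap to the backstop at (175,390). I'll lower it gently.

Call:
arm_command(
  motion=[
    [[0, -0.002, 0, -0.003, 0, 0.01, -0.5], [0, -0.002, 0, -0.003, 0, 0.018, -0.5], [0, -0.002, 0, -0.003, 0, 0.024, -0.5], [0, -0.002, 0, -0.003, 0, 0.028, -0.5], [0, -0.002, 0, -0.003, 0, 0.031, -0.5], [0, -0.002, 0, -0.003, 0, 0.031, -0.5]],
  ],
)

```text
time: 7.15
tool_pos: [0.4731, -0.3076, 0.0547]
tool_rot: [-3.141, -0.001, -0.258]
contact_force: [-0.3, -0.5, -1.9]
opening: 0.0397
```

Call:
arm_command(
  motion=[
    [[0, 0, 0, 0, 0, 0.002, -0.5], [0, 0, 0, 0, 0, 0.004, -0.5], [0, 0, 0, 0, 0, 0.004, -0.5]],
  ],
)

```text
time: 7.45
tool_pos: [0.4732, -0.3077, 0.0543]
tool_rot: [3.141, -0.002, -0.258]
contact_force: [-1.7, 2.0, 4.8]
opening: 0.0397
```

Call:
arm_command(
  motion=[
    [[0, 0, 0, 0, 0, 0.002, -0.5], [0, 0, 0, 0, 0, 0.004, -0.5], [0, 0, 0, 0, 0, 0.004, -0.5]],
  ],
)

```text
time: 7.75
tool_pos: [0.4733, -0.3078, 0.0542]
tool_rot: [3.141, -0.002, -0.258]
contact_force: [-3.7, 3.4, 13.5]
opening: 0.0396
```

The plate has landed, with about 15 N of net force. I'll ease off and release.

Call:
arm_command(
  motion=[
    [[0, 0, 0, 0, 0, -0.003, -0.5], [0, 0, 0, 0, 0, -0.003, -0.1], [0, 0, 0, 0, 0, -0.003, 0.1], [0, 0, 0, 0, 0, -0.003, 0.3], [0, 0, 0, 0, 0, -0.003, 0.3], [0, 0, 0, 0, 0, -0.003, 0.3]],
  ],
)

```text
time: 8.35
tool_pos: [0.4732, -0.3076, 0.0531]
tool_rot: [-3.141, -0.001, -0.258]
contact_force: [-0.2, -0.3, 0.0]
opening: 0.0592
```

Call:
arm_command(
  motion=[
    [[0, 0, 0, 0, 0, -0.04, 0.3], [0, 0, 0, 0, 0, -0.1, 0.3], [0, 0, 0, 0, 0, -0.18, 0.3], [0, 0, 0, 0, 0, -0.26, 0.3], [0, 0, 0, -0.06, 0, -0.33, 0.3], [0, 0, 0, -0.14, 0, -0.36, 0.3], [0, 0, 0, -0.18, 0, -0.36, 0.3], [0, 0, 0, -0.18, 0, -0.36, 0.3]],
  ],
)

```text
time: 9.15
tool_pos: [0.4199, -0.2937, 0.1626]
tool_rot: [3.141, -0.002, -0.259]
contact_force: [-0.7, 0.2, 0.7]
opening: 0.0598
```

```bash
python3 - <<'E'
from h import *
np.set_printoptions(suppress=True)
for n,b in (('side',(210,290,330,430)),('top',(150,230,400,480))):
    c=cam(n); a,e,d,f=b; save(n+'6.png',cv2.resize(c['image'][a:e,d:f],None,fx=7,fy=7,interpolation=cv2.INTER_CUBIC))
    Q=st(cloud(c)); k=(abs(Q[...,1])<.03)&(Q[...,0]>-.125)&(Q[...,0]<-.045)&(Q[...,2]>.0665)&(Q[...,2]<.077)&(c['image'].max(-1)>130)
    print(n,k.sum(),np.percentile(Q[k],[1,5,50,95,99],axis=0).round(4))
    r=cv2.minAreaRect(Q[k][:,:2].astype(np.float32)); print(r)
    k2=(abs(Q[...,1])<.012)&(Q[...,0]>-.155)&(Q[...,0]<-.13)&(Q[...,2]>.07)&(Q[...,2]<.1); print('post',Q[k2].mean(0),np.percentile(Q[k2],[2,98],axis=0).round(4))
rel(W(-.142,0,.13),RS(25))
E
```

```text
side 225 [[-0.1241 -0.0205  0.0682]
 [-0.1161 -0.0189  0.0691]
 [-0.0892 -0.0023  0.0713]
 [-0.0605  0.018   0.0725]
 [-0.058   0.0193  0.0731]]
((-0.09088380634784698, 0.0003803204745054245), (0.04208455979824066, 0.06791433691978455), 88.48023223876953)
post [-0.14194508 -0.00242803  0.08533855] [[-0.1474 -0.0071  0.0715]
 [-0.1356  0.0099  0.096 ]]
top 79 [[-0.071  -0.02    0.0674]
 [-0.0702 -0.0191  0.0678]
 [-0.0635 -0.0021  0.07  ]
 [-0.0577  0.0147  0.072 ]
 [-0.0572  0.0173  0.0729]]
((-0.06422549486160278, -0.0008244030177593231), (0.03863793984055519, 0.01395705621689558), 88.35943603515625)<stdin>:8: RuntimeWarning: Mean of empty slice.
  ret = um.true_divide(
Traceback (most recent call last):
IndexError: index -1 is out of bounds for axis 0 with size 0
```

View pics/side6.png

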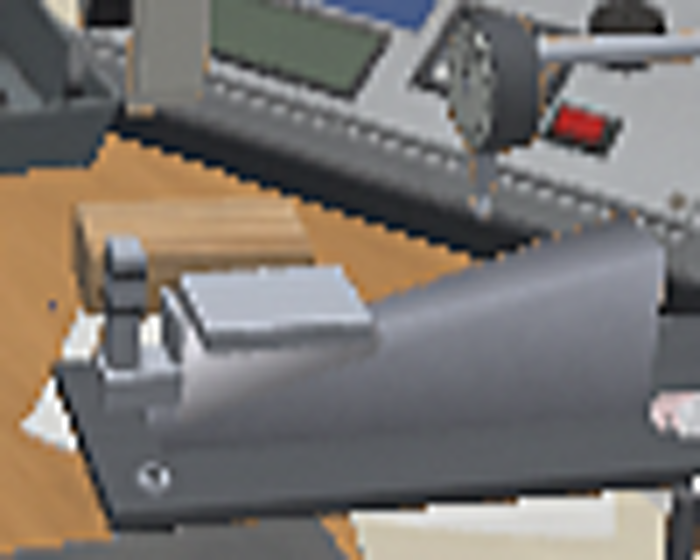

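View pics/top6.png

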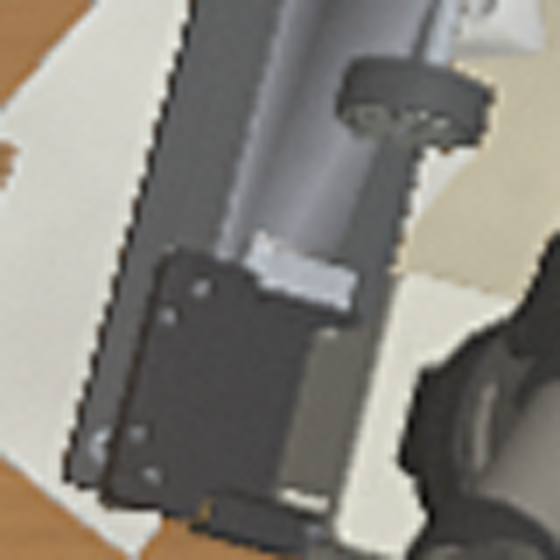

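The plate lies flat on the deck at crop (275,300) in the side view, released, with the plunger clear of it. Next I approach the post with the gripper leaning back 25° so the body stays clear of the gauge.

```bash
python3 - <<'E'
from h import *
rel(W(-.134,0.0005,.0735),RS(25))
path(W(-.134,0.0005,.115),RS(25),6)
E
```

```text
turn [0.0003 0.2761 0.    ] shift [ 0.0204 -0.0046  0.2948] | mm [ 6.1 -1.4 88.4] deg [2.000e-02 2.485e+01 0.000e+00] pos [ 0.4212 -0.2942  0.1619] rpy [ 3.1412e+00 -2.6000e-03 -2.5830e-01] F [-0.7 -0.1 -0.1] op 0.0598 t 9.25
[0.0, 0.046, 0.0, 0.003, -0.001, 0.026]
[0.0, 0.092, 0.0, 0.007, -0.002, 0.052]
[0.0, 0.138, 0.0, 0.01, -0.002, 0.078]
[0.0, 0.184, 0.0, 0.014, -0.003, 0.104]
[0.0, 0.23, 0.0, 0.017, -0.004, 0.13]
[0.0, 0.276, 0.0, 0.021, -0.005, 0.156]
```

Call:
arm_command(
  motion=[
    [[0, 0.046, 0, 0.003, -0.001, 0.026, 0.0], [0, 0.092, 0, 0.007, -0.002, 0.052, 0.0], [0, 0.138, 0, 0.01, -0.002, 0.078, 0.0], [0, 0.184, 0, 0.014, -0.003, 0.104, 0.0], [0, 0.23, 0, 0.017, -0.004, 0.13, 0.0], [0, 0.276, 0, 0.02, -0.005, 0.15, 0.0], [0, 0.276, 0, 0.02, -0.005, 0.15, 0.0]],
  ],
)

```text
time: 9.95
tool_pos: [0.426, -0.2929, 0.1147]
tool_rot: [-3.138, -0.433, -0.261]
contact_force: [-0.7, -0.2, 0.3]
opening: 0.046
```

```bash
python3 - <<'E'
from h import *
c=cam('side'); save('side7.png',cv2.resize(c['image'][200:290,320:420],None,fx=7,fy=7,interpolation=cv2.INTER_CUBIC))
rel(W(-.134,0.0005,.0735),RS(25))
path(W(-.134,0.0005,.0735),RS(25),5)
E
```

```text
turn [-0.0009  0.0026 -0.0012] shift [-0.0552  0.0016  0.129 ] | mm [-16.6   0.5  38.7] deg [-0.08  0.23 -0.11] pos [ 0.4267 -0.2938  0.1156] rpy [-3.1393 -0.4323 -0.2603] F [-0.5 -0.9 -0.7] op 0.0456 t 10.0
[-0.0, 0.001, -0.0, -0.011, 0.0, 0.026]
[-0.0, 0.001, -0.0, -0.022, 0.001, 0.052]
[-0.001, 0.002, -0.001, -0.033, 0.001, 0.077]
[-0.001, 0.002, -0.001, -0.044, 0.001, 0.103]
[-0.001, 0.003, -0.001, -0.055, 0.002, 0.129]
```

View pics/side7.png

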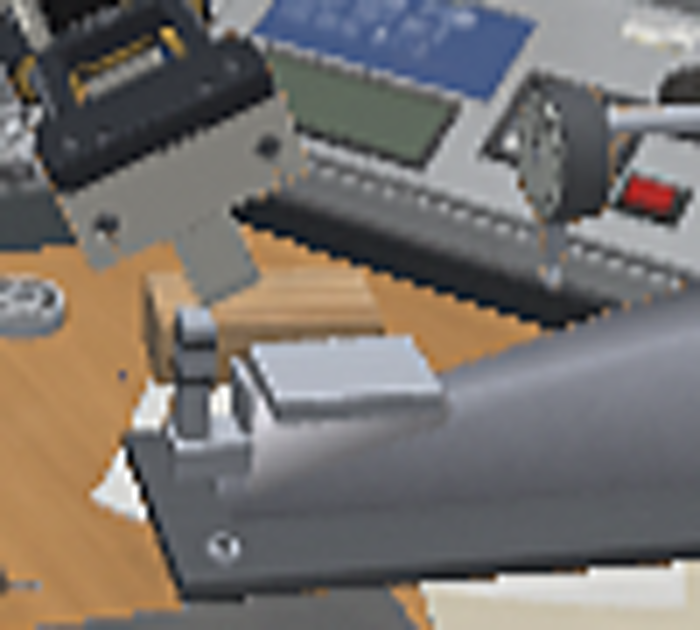

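The side crop shows the near finger lined up with the post at (195,330), leaning back, with the plate and backstop untouched. I'll go down and grip.

Call:
arm_command(
  motion=[
    [[0, 0.001, 0, -0.011, 0, 0.026, 0.0], [0, 0.001, 0, -0.022, 0.001, 0.052, 0.0], [0, 0.002, 0, -0.033, 0.001, 0.077, 0.0], [0, 0.002, 0, -0.044, 0.001, 0.103, 0.0], [0, 0.002, 0, -0.054, 0.001, 0.127, 0.0], [0, 0.002, 0, -0.054, 0.001, 0.127, 0.0]],
  ],
)

```text
time: 10.6
tool_pos: [0.4293, -0.2948, 0.0746]
tool_rot: [-3.14, -0.437, -0.257]
contact_force: [1.1, 0.2, 0.3]
opening: 0.0461
```

Call:
arm_command(
  motion=[
    [[0, 0, 0, 0, 0, 0, -0.3], [0, 0, 0, 0, 0, 0, -0.5], [0, 0, 0, 0, 0, 0, -0.8], [0, 0, 0, 0, 0, 0, -0.9], [0, 0, 0, 0, 0, 0, -0.9], [0, 0, 0, 0, 0, 0, -0.9]],
  ],
  grip_force=40,
)

```text
time: 11.2
tool_pos: [0.4285, -0.2942, 0.0751]
tool_rot: [-3.141, -0.438, -0.258]
contact_force: [1.5, 4.4, 3.9]
opening: 0.0158
```

```bash
python3 - <<'E'
from h import *
c=cam('side'); save('side8.png',cv2.resize(c['image'][200:290,320:420],None,fx=7,fy=7,interpolation=cv2.INTER_CUBIC))
p=robot.observe()['tool_pos']; print(st(p))
u=np.array([ex[0]*.9487,ex[1]*.9487,.3162])
rel(p+u*.06,RS(25)); 
path(p+u*.05,R.from_euler('xyz',robot.observe()['tool_rot']).as_matrix(),8)
E
```

```text
[-0.13331497  0.00101779  0.07514166]
turn [-0.0007 -0.0013  0.0001] shift [1.986e-01 1.000e-04 2.330e-02] | mm [59.6  0.   7. ] deg [-0.06 -0.12  0.01] pos [ 0.4285 -0.2942  0.0751] rpy [-3.1407 -0.4384 -0.2581] F [1.8 3.4 5. ] op 0.0154 t 11.25
[0.0, 0.0, 0.0, 0.021, 0.0, 0.002]
[0.0, 0.0, 0.0, 0.041, 0.0, 0.005]
[0.0, 0.0, 0.0, 0.062, 0.0, 0.007]
[0.0, 0.0, 0.0, 0.083, 0.0, 0.01]
[0.0, 0.0, 0.0, 0.103, 0.0, 0.012]
[0.0, 0.0, 0.0, 0.124, 0.0, 0.015]
[0.0, 0.0, 0.0, 0.145, 0.0, 0.017]
[0.0, 0.0, 0.0, 0.166, 0.0, 0.019]
```

View pics/side8.png

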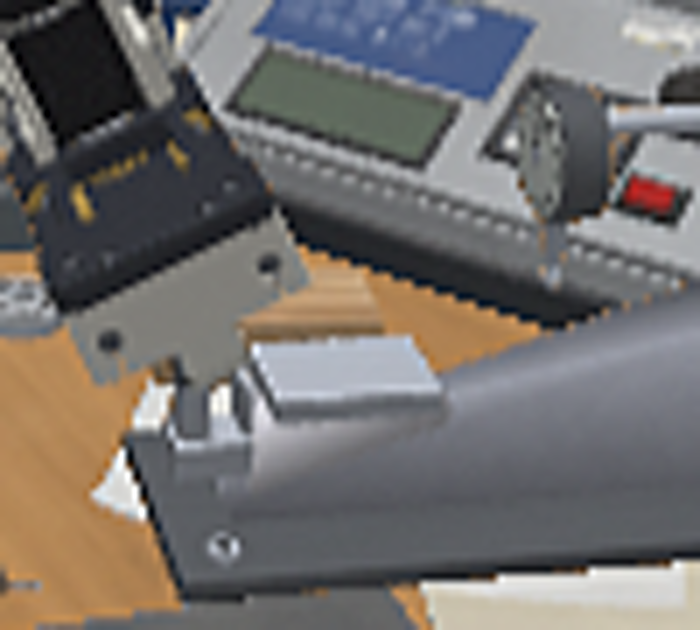

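The post is gripped with the opening at 16 mm. I'll push smoothly.

Call:
arm_command(
  motion=[
    [[0, 0, 0, 0.005, 0, 0.0006, -0.9], [0, 0, 0, 0.015, 0, 0.0018, -0.9], [0, 0, 0, 0.03, 0, 0.0035, -0.9], [0, 0, 0, 0.048, 0, 0.0056, -0.9], [0, 0, 0, 0.066, 0, 0.0077, -0.9], [0, 0, 0, 0.084, 0, 0.0098, -0.9], [0, 0, 0, 0.096, 0, 0.0112, -0.9], [0, 0, 0, 0.1, 0, 0.0117, -0.9]],
  ],
)

```text
time: 12.05
tool_pos: [0.4546, -0.3013, 0.0841]
tool_rot: [-3.141, -0.436, -0.258]
contact_force: [-14.2, 3.6, 9.9]
opening: 0.0154
```

```bash
python3 - <<'E'
from h import *
c=cam('side'); save('side9.png',cv2.resize(c['image'][200:290,320:420],None,fx=7,fy=7,interpolation=cv2.INTER_CUBIC))
p=robot.observe()['tool_pos']; print(st(p),robot.observe()['contact_force'])
u=np.array([ex[0]*.9487,ex[1]*.9487,.3162]); p0=W(-.1333,.001,.0751); print('s',(p-p0)@u*1e3)
rel(p0+u*.06,RS(25)); 
E
```

```text
[-0.10617056  0.0007704   0.08413656] [-11.73020901   3.96789322   9.18418683]
s 28.595064041612652
turn [-0.0005  0.0002  0.0002] shift [ 0.104  -0.0007  0.0119] | mm [31.2 -0.2  3.6] deg [-0.04  0.02  0.02] pos [ 0.4547 -0.3013  0.0841] rpy [-3.141 -0.436 -0.258] F [-11.7   4.    9.2] op 0.0157 t 12.1
```

View pics/side9.png

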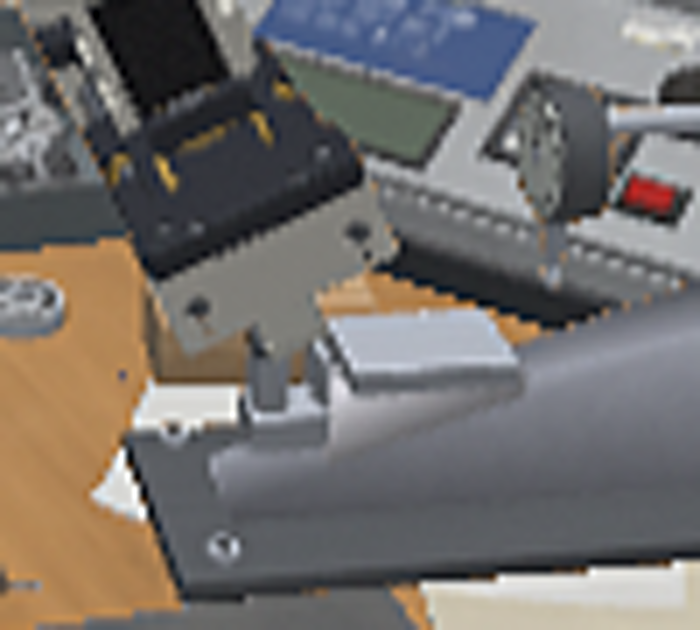

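Call:
arm_command(
  motion=[
    [[0, 0, 0, 0.006, 0, 0.0007, -0.9], [0, 0, 0, 0.022, 0, 0.0026, -0.9], [0, 0, 0, 0.042, 0, 0.005, -0.9], [0, 0, 0, 0.064, 0, 0.0075, -0.9], [0, 0, 0, 0.086, 0, 0.01, -0.9], [0, 0, 0, 0.108, 0, 0.0126, -0.9], [0, 0, 0, 0.124, 0, 0.0145, -0.9], [0, 0, 0, 0.13, 0, 0.0152, -0.9]],
  ],
)

```text
time: 12.9
tool_pos: [0.4906, -0.3112, 0.0966]
tool_rot: [-3.142, -0.436, -0.258]
contact_force: [-14.0, 1.8, 10.0]
opening: 0.016
```

```bash
cat >> h.py <<'E'
def sval():
    o=robot.observe(); p=o['tool_pos']; u=np.array([ex[0]*.9487,ex[1]*.9487,.3162]); p0=W(-.1333,.001,.0751); d=p-p0
    f=o['contact_force']; print('s',(d@u*1e3).round(2),'off',((d-u*(d@u))*1e3).round(1),'F',f.round(1),'Falong',(f@u).round(1),'t',round(o['time'],2))
E
python3 - <<'E'
from h import *
sval()
c=cam('side'); save('side10.png',cv2.resize(c['image'][200:280,340:440],None,fx=8,fy=7.5,interpolation=cv2.INTER_CUBIC))
Q=st(cloud(c)); k=(abs(Q[...,1])<.02)&(Q[...,0]>-.04)&(Q[...,0]<.012)&(Q[...,2]>.08)&(Q[...,2]<.098)&(c['image'].max(-1)>150); print(np.percentile(Q[k],[2,50,98],axis=0).round(4))
sval()
E
```

```text
s 67.89 off [-0.2 -0.6 -0. ] F [-14.    1.8  10. ] Falong -10.1 t 12.9
[[-0.0387 -0.0192  0.0911]
 [-0.0177 -0.0012  0.0929]
 [ 0.0061  0.0176  0.0941]]
s 68.05 off [-0.2 -0.6  0. ] F [-10.5   2.2   7.4] Falong -7.8 t 12.95
```

View pics/side10.png

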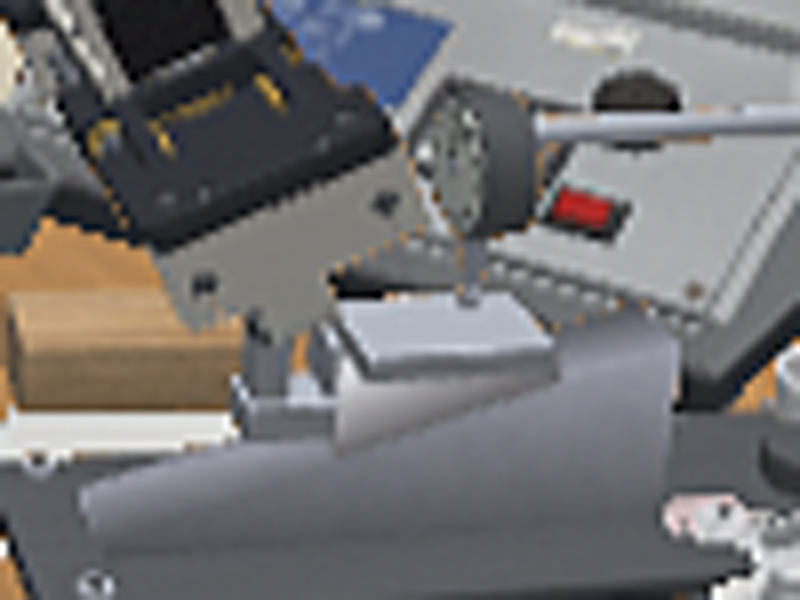

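The side crop shows the gripper's front corner near the gauge face at (425,200), so I check that clearance in depth.

```bash
python3 - <<'E'
from h import *
np.set_printoptions(suppress=True)
for n in ('side','top'):
    c=cam(n); Q=st(cloud(c)); 
    k=(abs(Q[...,1])<.05)&(Q[...,0]>-.08)&(Q[...,0]<-.026)&(Q[...,2]>.11)&(Q[...,2]<.2)
    q=Q[k]; print(n,k.sum())
    for z in np.arange(.11,.2,.006):
        w=q[abs(q[:,2]-z)<.003]
        if len(w): print(z.round(3),len(w),'xmax',np.sort(w[:,0])[-3:].round(4),'y at max',w[w[:,0].argmax(),1].round(4))
    if n=='side':
        for u,v in [(390,228),(391,226),(392,227),(389,224),(385,217),(382,213),(395,222),(396,225)]: print((u,v),Q[v,u].round(4),c['image'][v,u])
    a,e,d,f=(200,240,370,420) if n=='side' else (130,210,410,490)
    save(n+'11.png',cv2.resize(c['image'][a:e,d:f],None,fx=12 if n=='side' else 7,fy=12 if n=='side' else 7,interpolation=0))
sval()
E
```

```text
side 58
0.11 6 xmax [-0.0715 -0.0689 -0.0656] y at max -0.0202
0.116 12 xmax [-0.0689 -0.067  -0.0667] y at max -0.022
0.122 9 xmax [-0.0709 -0.0689 -0.0668] y at max -0.0218
0.182 1 xmax [-0.0726] y at max 0.0134
0.188 5 xmax [-0.073  -0.0709 -0.0707] y at max 0.0119
0.194 25 xmax [-0.0736 -0.073  -0.0723] y at max 0.0396
(390, 228) [-0.0724 -0.0847  0.1768] [129 129 124]
(391, 226) [-0.0706 -0.0849  0.1816] [129 130 126]
(392, 227) [-0.0681 -0.0848  0.179 ] [130 130 126]
(389, 224) [-0.0762 -0.0865  0.1874] [131 129 124]
(385, 217) [-0.089  -0.0929  0.2075] [46 49 53]
(382, 213) [-0.0889 -0.073   0.2079] [50 52 59]
(395, 222) [-0.023   0.0087  0.1442] [121 124 119]
(396, 225) [-0.0219  0.0032  0.1386] [117 120 117]
top 195
0.122 1 xmax [-0.0703] y at max 0.0248
0.128 2 xmax [-0.0741 -0.0721] y at max -0.0161
0.134 4 xmax [-0.0739 -0.0737 -0.0733] y at max -0.0129
0.17 1 xmax [-0.0799] y at max -0.0108
0.176 13 xmax [-0.0662 -0.0658 -0.0656] y at max 0.0095
0.182 61 xmax [-0.0676 -0.0676 -0.0675] y at max -0.0186
0.188 69 xmax [-0.0707 -0.0705 -0.0704] y at max 0.0214
0.194 44 xmax [-0.0733 -0.0733 -0.0731] y at max 0.0119
s 68.07 off [-0.2 -0.6  0. ] F [-9.6  2.1  7.4] Falong -6.9 t 13.05
```

View pics/side11.png

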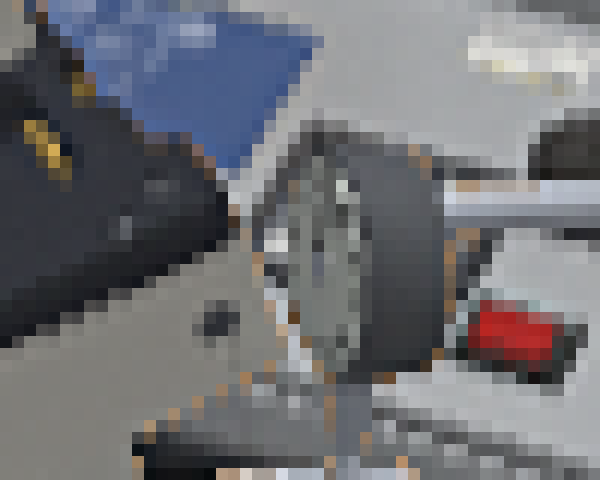

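View pics/top11.png

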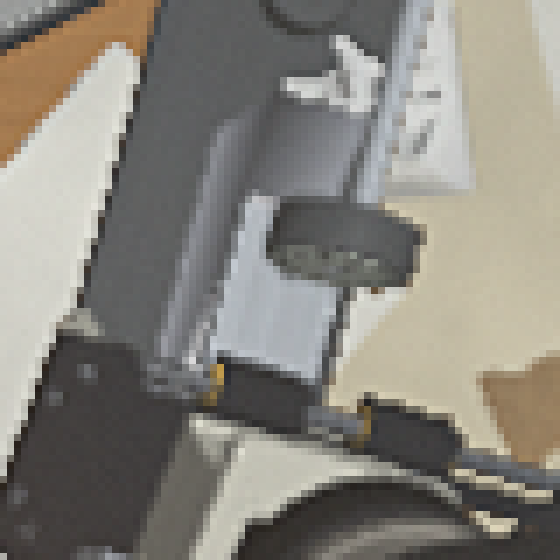

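Clearance to the gauge face is about 42 mm, which is plenty. I'll advance to s of about 76, then move in small steps and watch the force along the slope.

Call:
arm_command(
  motion=[
    [[0, 0, 0, 0.005, 0, 0.0006, -0.9], [0, 0, 0, 0.011, 0, 0.0013, -0.9], [0, 0, 0, 0.017, 0, 0.002, -0.9], [0, 0, 0, 0.023, 0, 0.0027, -0.9]],
  ],
)

```text
time: 13.45
tool_pos: [0.4966, -0.3129, 0.0987]
tool_rot: [-3.141, -0.436, -0.258]
contact_force: [-14.3, 2.1, 9.5]
opening: 0.0157
```

```bash
python3 -c "from h import *; sval()"
```

```text
s 74.45 off [-0.2 -0.7  0. ] F [-14.3   2.1   9.5] Falong -10.6 t 13.45
```

Call:
arm_command(
  motion=[
    [[0, 0, 0, 0.002, 0, 0.0002, -0.9], [0, 0, 0, 0.004, 0, 0.0005, -0.9]],
  ],
)

```text
time: 13.65
tool_pos: [0.4977, -0.3132, 0.099]
tool_rot: [-3.141, -0.436, -0.258]
contact_force: [-13.4, 2.7, 9.2]
opening: 0.0154
```

```bash
python3 -c "from h import *; sval()"
```

```text
s 75.66 off [-0.2 -0.7  0. ] F [-13.4   2.7   9.2] Falong -10.0 t 13.65
```

Call:
arm_command(
  motion=[
    [[0, 0, 0, 0.002, 0, 0.0002, -0.9], [0, 0, 0, 0.004, 0, 0.0005, -0.9]],
  ],
)

```text
time: 13.85
tool_pos: [0.4988, -0.3135, 0.0994]
tool_rot: [-3.142, -0.436, -0.258]
contact_force: [-13.7, 2.9, 8.9]
opening: 0.0159
```

```bash
python3 -c "from h import *; sval()"
```

```text
s 76.86 off [-0.2 -0.7  0. ] F [-13.7   2.9   8.9] Falong -10.5 t 13.85
```

Call:
arm_command(
  motion=[
    [[0, 0, 0, 0.002, 0, 0.0002, -0.9], [0, 0, 0, 0.004, 0, 0.0005, -0.9]],
  ],
)

```text
time: 14.05
tool_pos: [0.4999, -0.3138, 0.0998]
tool_rot: [-3.141, -0.436, -0.258]
contact_force: [-14.0, 1.7, 9.5]
opening: 0.0154
```

```bash
python3 -c "from h import *; sval()"
```

```text
s 78.02 off [-0.2 -0.7 -0. ] F [-14.    1.7   9.5] Falong -10.3 t 14.05
```

Call:
arm_command(
  motion=[
    [[0, 0, 0, 0.002, 0, 0.0002, -0.9], [0, 0, 0, 0.004, 0, 0.0005, -0.9]],
  ],
)

```text
time: 14.25
tool_pos: [0.501, -0.3141, 0.1002]
tool_rot: [-3.142, -0.436, -0.258]
contact_force: [-13.5, 1.3, 10.0]
opening: 0.0158
```

```bash
python3 -c "from h import *; sval()"
```

```text
s 79.26 off [-0.2 -0.7  0. ] F [-13.5   1.3  10. ] Falong -9.5 t 14.25
```

Call:
arm_command(
  motion=[
    [[0, 0, 0, 0.002, 0, 0.0002, -0.9], [0, 0, 0, 0.004, 0, 0.0005, -0.9]],
  ],
)

```text
time: 14.45
tool_pos: [0.5022, -0.3144, 0.1006]
tool_rot: [-3.142, -0.436, -0.258]
contact_force: [-13.8, 2.2, 9.6]
opening: 0.0156
```

```bash
python3 - <<'E'
from h import *
sval()
c=cam('side'); save('side12.png',cv2.resize(c['image'][215:255,370:420],None,fx=12,fy=12,interpolation=0))
E
```

```text
s 80.5 off [-0.2 -0.7  0. ] F [-13.8   2.2   9.6] Falong -10.2 t 14.45
```

View pics/side12.png

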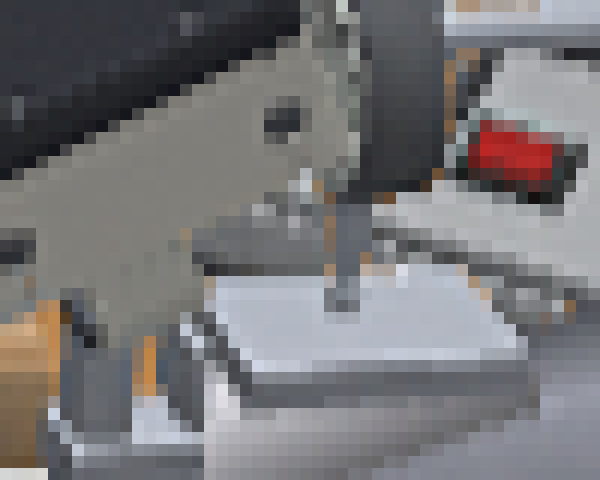

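The side crop shows the plunger tip at about (398.5,240.8), practically at the plate's centre line (row about 241). Contact is close, but the force doesn't show it yet, so I'll continue in finer steps.

Call:
arm_command(
  motion=[
    [[0, 0, 0, 0.002, 0, 0.0002, -0.9], [0, 0, 0, 0.004, 0, 0.0005, -0.9]],
  ],
)

```text
time: 14.7
tool_pos: [0.5033, -0.3147, 0.1009]
tool_rot: [-3.142, -0.436, -0.258]
contact_force: [-13.3, 2.2, 9.5]
opening: 0.0155
```

```bash
python3 -c "from h import *; sval()"
```

```text
s 81.69 off [-0.2 -0.7  0. ] F [-13.3   2.2   9.5] Falong -9.7 t 14.7
```

Call:
arm_command(
  motion=[
    [[0, 0, 0, 0.002, 0, 0.0002, -0.9], [0, 0, 0, 0.004, 0, 0.0005, -0.9]],
  ],
)

```text
time: 14.9
tool_pos: [0.5042, -0.315, 0.1013]
tool_rot: [-3.142, -0.435, -0.258]
contact_force: [-16.3, 2.8, 10.4]
opening: 0.0156
```

```bash
python3 -c "from h import *; sval()"
```

```text
s 82.68 off [-0.2 -0.8  0. ] F [-16.3   2.8  10.4] Falong -12.4 t 14.9
```

Call:
arm_command(
  motion=[
    [[0, 0, 0, 0.002, 0, 0.0002, -0.9], [0, 0, 0, 0.004, 0, 0.0005, -0.9]],
  ],
)

```text
time: 15.1
tool_pos: [0.5048, -0.3151, 0.1014]
tool_rot: [-3.141, -0.434, -0.258]
contact_force: [-20.0, 2.2, 12.7]
opening: 0.0158
```

```bash
python3 -c "from h import *; sval()"
```

```text
s 83.33 off [-0.2 -0.7 -0. ] F [-20.    2.2  12.7] Falong -14.8 t 15.1
```

Call:
arm_command(
  motion=[
    [[0, 0, 0, 0.002, 0, 0.0002, -0.9], [0, 0, 0, 0.004, 0, 0.0005, -0.9]],
  ],
)

```text
time: 15.3
tool_pos: [0.5055, -0.3153, 0.1017]
tool_rot: [-3.141, -0.434, -0.258]
contact_force: [-22.1, 2.1, 12.7]
opening: 0.0159
```

```bash
python3 -c "from h import *; sval()"
```

```text
s 84.1 off [-0.2 -0.8 -0. ] F [-22.1   2.1  12.7] Falong -16.8 t 15.3
```

Call:
arm_command(
  motion=[
    [[0, 0, 0, 0.002, 0, 0.0002, -0.9], [0, 0, 0, 0.004, 0, 0.0005, -0.9]],
  ],
)

```text
time: 15.5
tool_pos: [0.5065, -0.3156, 0.102]
tool_rot: [-3.141, -0.434, -0.258]
contact_force: [-21.1, 1.9, 13.6]
opening: 0.0157
```

```bash
python3 - <<'E'
from h import *
sval()
c=cam('side'); np.savez('s13.npz',image=c['image']);save('side13.png',cv2.resize(c['image'][215:255,370:420],None,fx=12,fy=12,interpolation=0))
E
```

```text
s 85.19 off [-0.2 -0.8 -0. ] F [-21.1   1.9  13.6] Falong -15.5 t 15.5
```

View pics/side13.png

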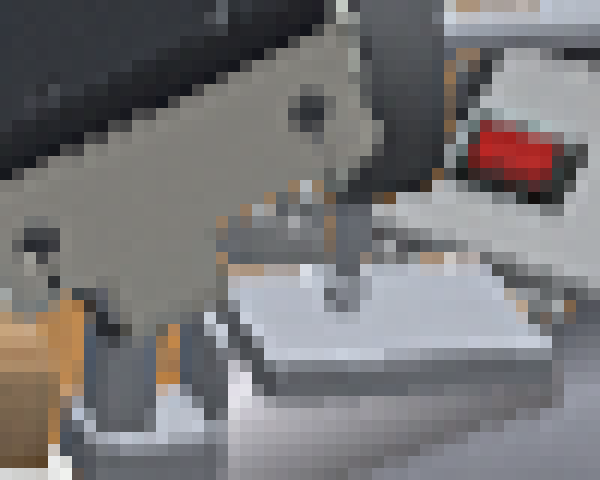

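Force along the slope has levelled off at about -16 N, 5 to 6 N more than before contact, so the plunger has yielded. Contact was at s of about 82.2, and the lift is now about 0.8 to 0.9 mm. I'll go about 2 mm further for roughly 1.5 mm of lift.

Call:
arm_command(
  motion=[
    [[0, 0, 0, 0.002, 0, 0.0002, -0.9], [0, 0, 0, 0.004, 0, 0.0005, -0.9], [0, 0, 0, 0.006, 0, 0.0007, -0.9]],
  ],
)

```text
time: 15.85
tool_pos: [0.5081, -0.316, 0.1026]
tool_rot: [-3.141, -0.433, -0.258]
contact_force: [-22.5, 1.8, 13.9]
opening: 0.0152
```

```bash
python3 - <<'E'
from h import *
sval()
c=cam('side'); np.savez('s14.npz',image=c['image'],z_map=c['z_map'])
sval()
# sub-pixel tip/plate check: plunger tip from column profile
g0=np.load('side0.npz')['image'].astype(int).mean(-1); g1=np.load('s14.npz')['image'].astype(int).mean(-1)
print(g0[236:243,397:401].round()); print(g1[234:243,396:402].round())
Q=st(cloud(c)); k=(abs(Q[...,1])<.02)&(Q[...,0]>-.035)&(Q[...,0]<.02)&(Q[...,2]>.09)&(Q[...,2]<.106)&(c['image'].max(-1)>150); print(np.percentile(Q[k],[2,50,98],axis=0).round(4))
E
```

```text
s 86.95 off [-0.2 -0.7 -0. ] F [-22.5   1.8  13.9] Falong -16.6 t 15.85
s 87.03 off [-0.2 -0.8 -0. ] F [-20.8   2.5  12.1] Falong -15.9 t 15.9
[[108.  99. 101. 117.]
 [108.  98. 103. 111.]
 [138. 117. 146. 103.]
 [126. 139. 158. 107.]
 [ 74. 123. 130.  86.]
 [ 38.  69.  76.  60.]
 [ 38.  37.  41.  40.]]
[[123. 105. 101. 104. 105.  78.]
 [114. 104. 100. 103. 102. 123.]
 [102. 105.  99.  98. 139. 103.]
 [184. 163.  95.  95. 197. 178.]
 [198. 152. 142. 129. 175. 192.]
 [193. 137. 118. 114. 163. 191.]
 [192. 152. 104. 127. 186. 189.]
 [189. 181. 173. 178. 190. 187.]
 [187. 189. 190. 188. 188. 187.]]
[[-0.0334 -0.019   0.0971]
 [-0.006  -0.0024  0.0988]
 [ 0.0189  0.0185  0.1001]]
```

Call:
arm_command(
  motion=[
    [[0, 0, 0, -0.002, 0, -0.0002, -0.9], [0, 0, 0, -0.004, 0, -0.001, -0.9], [0, 0, 0, -0.005, 0, -0.002, -0.9]],
  ],
)

```text
time: 16.2
tool_pos: [0.5081, -0.3161, 0.1027]
tool_rot: [-3.142, -0.436, -0.258]
contact_force: [-5.6, 0.2, 1.0]
opening: 0.0153
```

```bash
python3 -c "from h import *; sval()"
```

```text
s 86.99 off [-0.2 -0.8  0. ] F [-5.6  0.2  1. ] Falong -4.9 t 16.2
```

Force is relieved, and the TCP held at s = 87.0, so the carriage stayed put. I'll open in place and then back out along the tool axis.

Call:
arm_command(
  motion=[
    [[0, 0, 0, 0, 0, 0, -0.5], [0, 0, 0, 0, 0, 0, -0.2], [0, 0, 0, 0, 0, 0, 0.0], [0, 0, 0, 0, 0, 0, 0.0], [0, 0, 0, 0, 0, 0, 0.0]],
  ],
)

```text
time: 16.7
tool_pos: [0.5097, -0.316, 0.1032]
tool_rot: [-3.142, -0.438, -0.258]
contact_force: [-0.8, 0.1, -0.8]
opening: 0.045
```

Call:
arm_command(
  motion=[
    [[0, 0, 0, 0, 0, -0.03, 0.0], [0, 0, 0, 0, 0, -0.08, 0.0], [0, 0, 0, 0, 0, -0.16, 0.0], [0, 0, 0, -0.04, 0, -0.26, 0.0], [0, 0, 0, -0.12, 0, -0.36, 0.0], [0, 0, 0, -0.2, 0, -0.46, 0.0], [0, 0, 0, -0.3, 0, -0.54, 0.0], [0, 0, 0, -0.3, 0, -0.54, 0.0]],
  ],
)

```text
time: 17.5
tool_pos: [0.3619, -0.2768, 0.2132]
tool_rot: [3.14, -0.439, -0.259]
contact_force: [-0.0, 1.0, 0.7]
opening: 0.0462
```

```bash
python3 - <<'E'
from h import *
np.set_printoptions(suppress=True)
print(robot.observe()['contact_force'].round(1),robot.observe()['tool_pos'])
c=cam('side'); save('side15.png',c['image']); save('side15c.png',cv2.resize(c['image'][205:265,355:435],None,fx=9,fy=9,interpolation=cv2.INTER_CUBIC))
g1=c['image'].astype(int).mean(-1); print(g1[234:243,396:402].round())
Q=st(cloud(c)); k=(abs(Q[...,1])<.02)&(Q[...,0]>-.035)&(Q[...,0]<.02)&(Q[...,2]>.09)&(Q[...,2]<.106)&(c['image'].max(-1)>150); print('side plate',np.percentile(Q[k],[2,50,98],axis=0).round(4))
k2=(abs(Q[...,1])<.012)&(Q[...,0]>-.08)&(Q[...,0]<-.045)&(Q[...,2]>.1)&(Q[...,2]<.13); print('post',Q[k2].mean(0),np.percentile(Q[k2],[2,98],axis=0).round(4))
c=cam('top'); save('top15.png',c['image']); Q=st(cloud(c)); k=(abs(Q[...,1])<.03)&(Q[...,0]>-.05)&(Q[...,0]<.025)&(Q[...,2]>.09)&(Q[...,2]<.106)&(c['image'].max(-1)>150); print('top plate',np.percentile(Q[k],[2,50,98],axis=0).round(4))
k=(abs(Q[...,1])<.03)&(Q[...,0]>-.12)&(Q[...,0]<-.0)&(Q[...,2]>.098)&(Q[...,2]<.13)
E
```

```text
[-0.   1.   0.7] [ 0.36185569 -0.27675796  0.21323433]
[[123. 107. 101. 105. 104.  77.]
 [114. 105. 100. 104. 101. 123.]
 [102. 105.  97.  99. 140. 104.]
 [184. 162.  93.  94. 197. 178.]
 [198. 151. 142. 146. 175. 191.]
 [193. 137. 115. 121. 162. 192.]
 [191. 150. 126. 124. 186. 188.]
 [188. 181. 179. 177. 190. 187.]
 [188. 189. 189. 189. 188. 188.]]
side plate [[-0.0332 -0.0193  0.0973]
 [-0.0058 -0.0013  0.0987]
 [ 0.0193  0.0186  0.1005]]
post [-0.06003706 -0.00257698  0.1133686 ] [[-0.0648 -0.0083  0.1006]
 [-0.0528  0.0075  0.1235]]
top plate [[-0.0411 -0.0193  0.0936]
 [-0.0185  0.0045  0.0968]
 [ 0.0232  0.0166  0.0999]]
```

View pics/side15c.png

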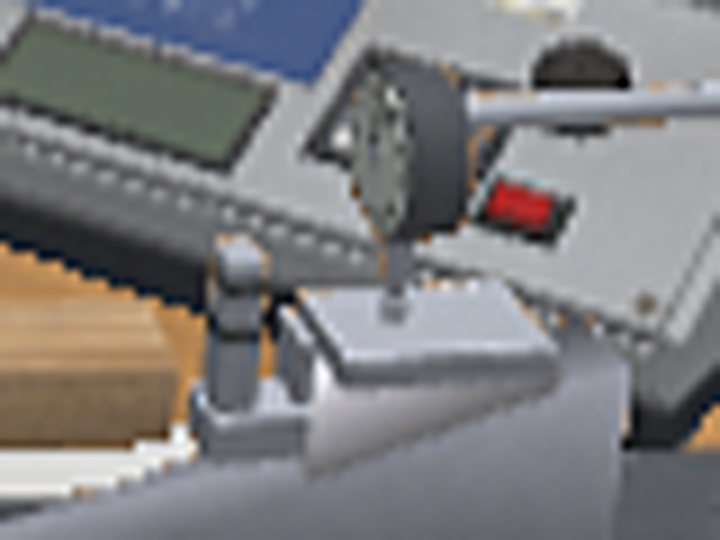

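View pics/top15.png

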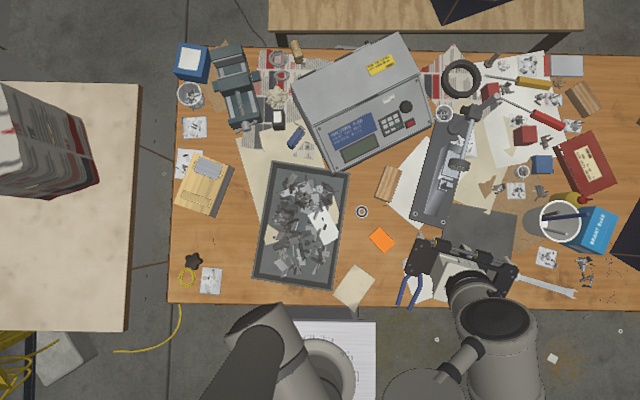

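Post travel from the images is about 86.3 mm and the plate rose 27.4 mm, so the carriage held after release. The plate top is at 0.0987 against a rest tip of 0.097, which is about 1.5 mm of lift. The other plate, block, bearing and orange plate are where they were. I'll hand in.

```bash
python3 -c "
from h import *
print(robot.observe()['contact_force'].round(1),robot.observe()['qvel'].round(3)); print(robot.hand_in())"
```

```text
[ 0.1 -0.3  0.2] [ 0.023  0.04  -0.022  0.002 -0.007  0.004]
the job is handed in; nothing more can be done
None
```

I laid plate_0 flat on the deck and released it; the gauge's height needed only one plate. I then pushed the carriage up by its post to about 87 mm of travel, let go and moved clear. The job was handed in at about 17.6 s, and the hand-in reports no verdict.

**Lift:**
- The force along the slope rose from about 10 N to 16 N, with first contact at about 82 mm of travel. That gives a lift of about 1.5 mm.
- After release, the images gave 86.3 mm of travel from the post and about 86.6 mm from the plate's rise of 27.4 mm. The plate top stood about 1.5 mm above the tip's rest height.
- The tip's own pixel shift agreed less well, at about 0.7 to 1 mm. One pixel there is about 2.8 mm, so it is the weakest of the checks; it still lies within the allowed 0.4 to 2.8 mm.

**Other checks:**
- The top camera read the plate about 2 mm lower than the side camera; the mast and gauge may have disturbed that reading.
- After release the plate height was unchanged and the wrist force was near 0 N.
- In the last top view, plate_1 was still on the rack, and the pine block, bearing and orange plate were where they had been.

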